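# Fetch the V-block from the tool case and set up a shaft for marking out

### The job

Set up the aluminium shaft for marking out. The V-block for it is at the back of the wooden case, so first stand the drilled steel block and the angle plate from the case on the cork mat, and only then lift out the V-block and set it down gently, groove up, in the middle of the granite plate. Put the angle plate back in its place in the case, turned as it was, stand the drilled block on its foot again, and lay the shaft in the V-block's groove, centred along it so that it rests on its round part with both square ends hanging clear.

Things in the scene. Friction and masses are not known exactly. Their poses are not given: they have to be found in the camera images.
- case: Open wooden case, brass corners, fixed, 139 (x) x 114 (y) x 20 mm; origin under its centre. Floor 8, walls 6 mm thick. A 3 mm rib, wall-high, at x = 13 mm parts two bays, each 102 mm in y: the angle plate's from x = -63.5 to 11.5 mm, the V-block's (far bay) from 14.5 to 63.5 mm. At the start the three things in it have axes parallel to its own, same sense, centred in their bays.
- plate: Grey granite surface plate, fixed on the bench, 200 (x) x 140 (y) x 40 mm high; origin on the bench under its centre, top face at z = 40 mm.
- mat: Flat cork mat, fixed on the bench, 200 (x) x 140 (y) x 3 mm thick; origin on the bench under its centre.
- block_centre (a point): Bright steel setting block drilled with round holes, loose, 25 (x) x 50 (y) x 75 mm (z), about 0.55 kg; this point is its centre, 37.5 mm above its underside. At the start it stands on end on the angle plate's foot, its centre 28.5 mm to -x of the centre plane of the upright: the 12 mm gap between block and upright is too narrow for a finger.
- upright_centre (a point): L-shaped dark cast-iron angle plate, loose, 88 mm wide (y), about 0.7 kg: upright wall 8 mm thick (x), 85 mm high, three slots; an 8 mm thick foot runs from its lower edge to -x, 65 mm long in x overall. This point: centre of the upright wall, 42.5 mm above the underside. Foot's middle 28.5 mm to -x. In the case the upright stands 12.5 mm from the V-block, its top 47 mm higher.
- vblock_centre (a point): Grey steel V-block, loose, 40 (x) x 90 (y) x 38 mm (z), about 0.8 kg; this point is its centre, 19 mm above its underside. A 90 degree groove along y in its top is 30 mm wide at the top and 15 mm deep. At the start it lies in the far bay of the case, groove up.
- spindle_centre (a point): Aluminium shaft, loose on the bench, 156 mm long along its y axis, about 0.53 kg: the middle 116 mm is round, 38 mm in diameter; each end is a 40 mm square, 20 mm long. This point is its centre, on its axis (20 mm above the bench at the start). Seated in the V-block's groove, its axis is 50 mm above the V-block's underside, 12 mm above its top.
Things that resemble listed ones, but are neither listed nor needed, are in the scene too. Of the things that look like the part that bears block_centre, the largest one is meant. There is more than one size of the part that bears upright_centre; the job needs the larger.

How it is judged:
By the outcome, as a careful person would: the job done as asked, in the order asked, and still so for the second after the job is handed in, with the robot touching nothing.
It also fails if it takes over 152 s, if anything falls off the work surface, if the arm or the gripper's body presses on something with over 40 N, if the wrist force passes 120 N, or if a joint passes its speed limit or range.

### The arm

A 7-joint arm with a two-finger parallel gripper is mounted at the origin on the work surface. World frame = base frame: x ahead of the robot, y to its left, z up, the work surface at z = 0. Lengths are in m, angles in rad, forces in N, time in s.
With the tool pointing down it reaches from about 0.425 to 0.925 m from the base axis. Payload 6.8 kg.
Tool frame: the origin (TCP) lies on the centre line of the jaws, within the pads' length; the fingertips stand 19 mm ahead of it and the grasp point (between the pads) is the TCP; z points along the fingers, y is the line along which they close (so a half turn about z gives the same grasp; the last joint's range is limited). The gripper opens to 85 mm and grips with 20 to 120 N. Pads are 22 mm wide; open, the fingers measure 114 mm over their backs; the gripper's body (76 mm by 85 mm) begins 54 mm behind the grasp point. The pads swing forward as they close: fully open they stand 13 mm farther back than shut.
Start: joints at [-1.367, 0.477, 0.022, 1.555, -0.011, 1.109, -0.083], TCP at [0.207, 0.642, 0.25] pointing down, gripper open.
Joint ranges: [-2.96, 2.96], [-0.34, 2.1], [-1.41, 1.46], [0.24, 2.44], [-1.37, 4.51], [0.17, 1.92], [-2.96, 2.96]. Speed limits (rad/s): [2.39, 2.39, 3.14, 3.14, 3.14, 3.14, 3.14].

### API

Orientations are given as a rotation vector (axis times angle).
In Python, from bench import r gives the robot as it stands. The module is installed in compiled form; this text tells all that it offers.
- The arm moves only by the tool arm_command, never from a script. Its argument "rows" is a list of rows, each an object of numbers: "fingers": the opening, from -1 (shut) to 1 (fully open); "x", "y", "z": the shift along the tool's x, y, z in m; "ax", "ay", "az": the turn, a rotation vector about the tool's x, y, z in degrees. In form: [{"fingers": .., "x": .., "y": .., "z": .., "ax": .., "ay": .., "az": ..}, ...]. A call has 1 to 10 rows; each row shifts and turns the commanded pose from where the row before left it, along the tool's axes as they then stand; what a row does not reach is not made up. A row lasts 1/12 s, in which the tool goes at most 41.7 mm and 7.16 degrees, less where a joint would pass 70% of its speed; a pose out of reach is approached as far as the arm can. A call is refused whole if a number of a shift passes 0.0417 or a number of a turn 7.16, either way. A call with a gripper value outside its range is refused whole. The fingers move at their own pace and stop on an object; "grip_force" is the grip in N (left out, the last holds). Time passes only in rows, so rows that do not move let the fingers close. It gives the time, the measured TCP pose, the force, the opening and the grip force at its end, in the units of the state.
- r.get_obs(): the state, without advancing time (a new reading comes with each control period).
- r.grab_frame(name): name is "scene" or "top" or "wrist"; returns a dict with "frame" (400x640x3 uint8, red, green, blue), "depth" (400x640 float32, m along the optical axis (not along the pixel's ray), 0 where there is no reading), "K" (3x3 intrinsics, pixels), "distortion" ([k1, k2, p1, p2, k3] as OpenCV has them; the pictures are not rectified), "world_from_camera" (4x4, takes a point from camera to world coordinates). Camera axes: x right, y down, z forward; pixel columns grow to the right and rows downward; lengths in m; the calibration is good to about 2 mm. A picture is of the moment at which its call begins.
- r.hand_in(): hands the job in; it is judged then, once.
The state is a dict: "clock": time; "joints": joint angles; "qvel": joint speeds; "tau": joint torques, N m; "tcp_pos": TCP position; "orientation": TCP orientation; "contact_force": force on the tool from outside, world axes, zero at the start; "moment": the same for the moment, N m; "grip_width": finger opening in m; "gripper_force": force on a finger pad.
Only numpy, scipy, OpenCV 4.12 (cv2) and the standard library are available. Lean on these libraries where they do the work, as an engineer would, in place of code of your own. Each camera call takes 0.05 s, during which the arm holds its last target. There are 200 camera calls.

## Working session

There is one attempt and no reset: what is moved stays moved. The work goes in short steps, Python scripts to look and compute and a tool call to move; the robot and the scene stay as the last step left them, time stands still between calls to the robot, and variables do not carry over. Pictures are saved under pics/ and viewed, at most 14 in all, crops included, and the job is handed in when it is done.

Besides the shell and the picture viewer there is one more tool, called after "Emit:" by a JSON object that holds its "op" and its "data". arm_command: Moves the arm, as the interface text tells. Its arguments: {"type":"object","properties":{"rows":{"type":"array"},"grip_force":{"type":"number"}},"required":["rows"]}

```bash
mkdir -p pics; python3 - <<'E'
from bench import r
import cv2,pickle,numpy as np
o=r.get_obs(); print({k:np.round(v,3) for k,v in o.items()})
for n in("scene","top"):
    f=r.grab_frame(n); pickle.dump(f,open(f'{n}0.pkl','wb'))
    cv2.imwrite(f'pics/{n}0.png',f["frame"][:,:,::-1]); print(n,f["K"].round(1).tolist(),f["distortion"],f["world_from_camera"].round(3).tolist(),(f["depth"]>0).mean())
E
```

```text
{'clock': np.float64(0.0), 'joints': array([-1.367,  0.478,  0.022,  1.556, -0.011,  1.109, -0.083]), 'qvel': array([-0.002,  0.001, -0.   ,  0.001,  0.001, -0.001,  0.001]), 'tau': array([ 0.0000e+00, -5.9646e+01,  1.6080e+00, -2.8120e+01,  1.2000e-02,
        9.0000e-03, -0.0000e+00]), 'tcp_pos': array([0.207, 0.642, 0.249]), 'orientation': array([-4.880e-01, -3.103e+00,  3.000e-03]), 'contact_force': array([0.431, 0.223, 0.084]), 'moment': array([-0.011, -0.02 , -0.003]), 'gripper_force': np.float64(0.0), 'grip_width': np.float64(0.085)}
scene [[483.5, 0.0, 319.9], [0.0, 483.5, 209.2], [0.0, 0.0, 1.0]] [-0.09046158  0.          0.          0.          0.        ] [[-0.749, 0.426, -0.508, 1.082], [0.663, 0.458, -0.593, 0.775], [-0.02, -0.781, -0.625, 0.827], [0.0, 0.0, 0.0, 1.0]] 0.99621484375
top [[519.5, 0.0, 310.3], [0.0, 519.5, 200.0], [0.0, 0.0, 1.0]] [-0.15848316  0.          0.          0.          0.        ] [[0.026, -0.995, 0.095, 0.362], [-1.0, -0.025, 0.009, 0.057], [-0.006, -0.095, -0.995, 1.462], [0.0, 0.0, 0.0, 1.0]] 0.995984375
```

```bash
ls
```

```text
pics
scene0.pkl
top0.pkl
```

View pics/top0.png

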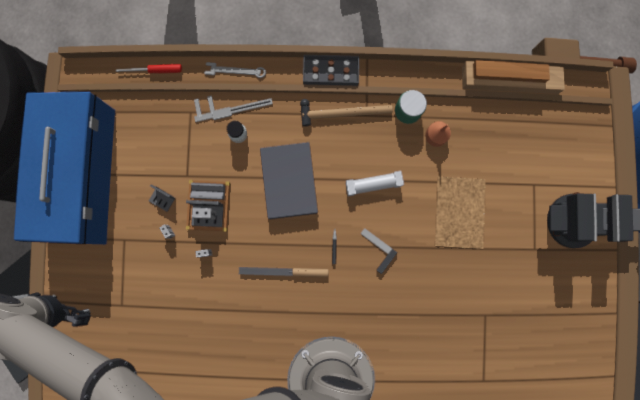

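View pics/scene0.png

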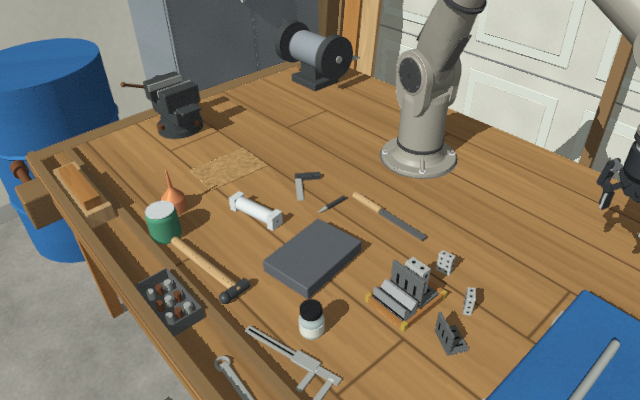

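The top view shows the case with angle plate, block and V-block at about px (208,205), the plate at (289,181), the shaft at (375,184) and the mat at (461,213). Smaller look-alikes lie at (160,198), (166,231) and (203,253). The scene view agrees.

```bash
cat > h.py <<'E'
import numpy as np,cv2,pickle
def cloud(f):
    """HxWx3 world points"""
    d=f["depth"];H,W=d.shape
    u,v=np.meshgrid(np.arange(W),np.arange(H))
    p=np.stack([u,v],-1).reshape(-1,1,2).astype(np.float64)
    n=cv2.undistortPoints(p,f["K"],f["distortion"]).reshape(H,W,2)
    c=np.concatenate([n*d[...,None],d[...,None]],-1)
    T=f["world_from_camera"]
    w=c@T[:3,:3].T+T[:3,3]; w[d<=0]=np.nan
    return w
def ray(f,px,z):
    """pixels (N,2) -> world points on plane z"""
    n=cv2.undistortPoints(np.array(px,float).reshape(-1,1,2),f["K"],f["distortion"]).reshape(-1,2)
    T=f["world_from_camera"];d=np.c_[n,np.ones(len(n))]@T[:3,:3].T
    return T[:3,3]+d*((z-T[2,3])/d[:,2])[:,None]
def sel(w,xr,yr,zr):
    q=w.reshape(-1,3);q=q[~np.isnan(q[:,0])]
    m=(q[:,0]>xr[0])&(q[:,0]<xr[1])&(q[:,1]>yr[0])&(q[:,1]<yr[1])&(q[:,2]>zr[0])&(q[:,2]<zr[1])
    return q[m]
def rect(q):
    """min-area rect of xy in mm: centre, (long,short), angle of long axis from +y in deg"""
    (c,s,a)=cv2.minAreaRect((q[:,:2]*1000).astype(np.float32))
    b=cv2.boxPoints((c,s,a)); e=[b[1]-b[0],b[2]-b[1]]; l=max(e,key=np.linalg.norm)
    ang=np.degrees(np.arctan2(-l[0],l[1])); ang=(ang+90)%180-90
    return np.round(c,1),np.round(sorted(s)[::-1],1),round(float(ang),2),round(float(np.median(q[:,2])*1000),1),len(q)
E
python3 - <<'E'
from h import *
F={n:pickle.load(open(f'{n}0.pkl','rb')) for n in("top","scene")}
C={n:cloud(F[n]) for n in F}
w=C["top"]
for n,(u,v) in dict(case=(208,205),plate=(289,181),shaft=(375,184),mat=(461,213)).items(): print(n,(w[v,u]*1000).round(0))
for n in C:
    w=C[n];c=C["top"][205,208]
    print(n)
    R=lambda t,x,y,z:print(' ',t,rect(sel(w,x,y,z)))
    cx,cy=c[:2]; X=(cx-.09,cx+.09);Y=(cy-.075,cy+.075)
    for z in [(.012,.024),(.035,.052),(.084,.089),(.086,.1),(.089,.1)]:
        try:R(f'case{z}',X,Y,z)
        except Exception as e:print(z,e)
    p=C["top"][181,289]; R('plate',(p[0]-.14,p[0]+.14),(p[1]-.11,p[1]+.11),(.034,.046))
    p=C["top"][184,375]; R('shaft',(p[0]-.08,p[0]+.08),(p[1]-.11,p[1]+.11),(.012,.06)); R('shaftends',(p[0]-.08,p[0]+.08),(p[1]-.11,p[1]+.11),(.0385,.06))
hsv=cv2.cvtColor(F["top"]["frame"],cv2.COLOR_RGB2HSV)
print(hsv[213,461],hsv[260,461])
# full z histogram in the case area
q=sel(C["top"],X,Y,(-.01,.12));print(np.histogram(q[:,2],bins=np.arange(-.01,.12,.005)))
f=F["top"]; im=f["frame"][165:265,140:240]; cv2.imwrite('pics/case_top.png',cv2.resize(im,(600,600),interpolation=cv2.INTER_CUBIC)[:,:,::-1])
im=F["scene"]["frame"][240:350,350:490];cv2.imwrite('pics/case_sc.png',cv2.resize(im,None,fx=5,fy=5,interpolation=cv2.INTER_CUBIC)[:,:,::-1])
E
```

```text
case [479. 355.  26.]
plate [551. 129.  33.]
shaft [ 548. -109.   37.]
mat [ 475. -359.    9.]
top
  case(0.012, 0.024) (array([478.8, 358.7]), array([137.3, 115.3]), 88.75, 16.9, 745)
  case(0.035, 0.052) (array([489.1, 358.2]), array([95.6, 90. ]), 88.56, 41.3, 386)
  case(0.084, 0.089) (array([462.9, 355.8]), array([79.4, 42.6]), -2.68, 87.4, 67)
  case(0.086, 0.1) (array([463. , 359.2]), array([86.2, 42.6]), -2.69, 90.8, 223)
  case(0.089, 0.1) (array([462.8, 360.2]), array([84.2, 42.1]), -2.7, 91.7, 168)
  plate (array([552.6, 131.1]), array([200.1, 140.1]), -81.63, 38.6, 3284)
  shaft (array([ 550.9, -107.6]), array([155.3,  40.6]), 11.7, 35.3, 783)
  shaftends (array([ 550.3, -107.6]), array([154. ,  39.6]), 11.97, 40.0, 179)
scene
  case(0.012, 0.024) (array([480.8, 358.1]), array([143. , 118.8]), 89.01, 17.5, 857)
  case(0.035, 0.052) (array([493.3, 357.8]), array([98.9, 92.8]), -89.52, 42.0, 800)
  case(0.084, 0.089) (array([465.1, 360.2]), array([87.2, 49.9]), -2.58, 87.2, 134)
  case(0.086, 0.1) (array([465.8, 358.8]), array([87.9, 49.8]), 1.55, 90.5, 415)
  case(0.089, 0.1) (array([466.2, 359.5]), array([88.1, 47.6]), -0.89, 91.1, 320)
  plate (array([557.5, 131.8]), array([202.1, 143.4]), -81.8, 38.1, 3507)
  shaft (array([ 554.8, -105.6]), array([160.2,  43.6]), 10.64, 33.6, 773)
  shaftends (array([ 556. , -106.3]), array([154.5,  40.5]), 11.17, 39.4, 73)
[ 15 111 158] [ 14 123 135]
(array([178, 685, 440, 222, 325, 394, 154,  63, 103, 153, 160,  67,  10,
         7,  13,   8,  14,  14,  11,  93, 127,  13,   0,   0,   0]), array([-0.01 , -0.005,  0.   ,  0.005,  0.01 ,  0.015,  0.02 ,  0.025,
        0.03 ,  0.035,  0.04 ,  0.045,  0.05 ,  0.055,  0.06 ,  0.065,
        0.07 ,  0.075,  0.08 ,  0.085,  0.09 ,  0.095,  0.1  ,  0.105,
        0.11 ,  0.115]))
```

View pics/case_sc.png

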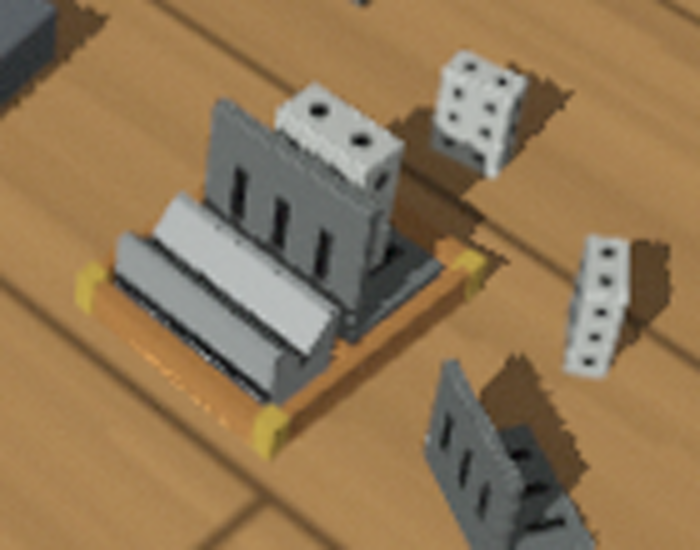

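The scene crop shows the case: V-block at the back (crop 230,290), the upright in front of it, the drilled block standing on the foot, and the look-alikes outside the case. Last check before moving: mat rectangle and fingertip height.

```bash
python3 - <<'E'
from h import *
F={n:pickle.load(open(f'{n}0.pkl','rb')) for n in("top","scene")}
f=F["top"];g=cv2.cvtColor(f["frame"],cv2.COLOR_RGB2LAB).astype(float)
# mat: texture/colour near sample
m0=np.median(g[190:240,445:478].reshape(-1,3),0);w0=np.median(g[255:300,430:500].reshape(-1,3),0);print(m0,w0)
for n,box in(("top",(400,160,120,110)),("scene",(170,130,120,80))):
    f=F[n];g=cv2.cvtColor(cv2.GaussianBlur(f["frame"],(5,5),0),cv2.COLOR_RGB2LAB).astype(float)
    d=np.linalg.norm(g-w0,axis=2)-np.linalg.norm(g-m0,axis=2)
    m=np.zeros(d.shape,np.uint8);x,y,ww,hh=box;m[y:y+hh,x:x+ww]=(d[y:y+hh,x:x+ww]>0)
    m=cv2.morphologyEx(m,cv2.MORPH_OPEN,np.ones((5,5)))
    c=max(cv2.findContours(m,0,2)[0],key=cv2.contourArea)
    print(n,rect(ray(f,c.reshape(-1,2),.003)),rect(cv2.convexHull((ray(f,c.reshape(-1,2),.003)*1).astype(np.float32)[:,:2]).reshape(-1,2)@np.array([[1,0,0],[0,1,0]])))
w=cloud(F["scene"]);q=sel(w,(.1,.32),(.54,.75),(.15,.4));print(len(q),np.sort(q[:,2])[:12].round(4))
w=cloud(F["top"]);q=sel(w,(.1,.32),(.54,.75),(.15,.4));print(len(q),np.sort(q[:,2])[:12].round(4))
E
```

```text
[136. 136. 152.] [120. 138. 151.]Traceback (most recent call last):
  File "<stdin>", line 12, in <module>
cv2.error: OpenCV(4.12.0) /io/opencv/modules/imgproc/src/convhull.cpp:143: error: (-215:Assertion failed) total >= 0 && (depth == CV_32F || depth == CV_32S) in function 'convexHull'
```

Emit:
{"op": "arm_command", "data": {"rows": [{"fingers": 1, "z": -0.03, "az": -5.5}, {"az": -5.5}, {"az": -5.5}]}}

```text
validation failed for argument at $.ro...
```

Emit:
{"op": "arm_command", "data": {"rows": [{"fingers": 1, "x": 0, "y": 0, "z": -0.03, "ax": 0, "ay": 0, "az": -5.5}, {"fingers": 1, "x": 0, "y": 0, "z": 0, "ax": 0, "ay": 0, "az": -5.5}, {"fingers": 1, "x": 0, "y": 0, "z": 0, "ax": 0, "ay": 0, "az": -5.5}]}}

```text
clock: 0.35
tcp_pos: [0.2073, 0.6432, 0.2818]
orientation: [0.03, 3.141, 0.004]
contact_force: [0.3, -0.1, -0.0]
grip_width: 0.0855
gripper_force: 0.0
```

```bash
python3 - <<'E'
from h import *
F={n:pickle.load(open(f'{n}0.pkl','rb')) for n in("top","scene")}
m0=np.array([136,136,152.]);w0=np.array([120,138,151.])
for n,box in(("top",(400,160,120,110)),("scene",(170,130,120,80))):
    f=F[n];g=cv2.cvtColor(cv2.GaussianBlur(f["frame"],(5,5),0),cv2.COLOR_RGB2LAB).astype(float)
    d=np.linalg.norm(g-w0,axis=2)-np.linalg.norm(g-m0,axis=2)
    m=np.zeros(d.shape,np.uint8);x,y,ww,hh=box;m[y:y+hh,x:x+ww]=(d[y:y+hh,x:x+ww]>0)
    m=cv2.morphologyEx(m,cv2.MORPH_OPEN,np.ones((5,5)))
    cs=[c for c in cv2.findContours(m,0,2)[0]]
    if not cs: print('none');continue
    c=max(cs,key=cv2.contourArea);print(n,rect(ray(f,c.reshape(-1,2),.003)))
for n in F:
    q=sel(cloud(F[n]),(.1,.32),(.54,.75),(.15,.4));print(len(q),np.sort(q[:,2])[:12].round(4))
from bench import r
o=r.get_obs();print({k:np.round(o[k],4) for k in("clock","tcp_pos","orientation","joints")})
E
```

```text
top (array([ 482.2, -360.4]), array([346.8, 198.9]), -1.62, 3.0, 113)
scene (array([ 518.1, -352. ]), array([569.7, 275.6]), -2.23, 3.0, 188)
773 [0.2461 0.2467 0.2474 0.2481 0.2481 0.2484 0.2487 0.2497 0.2517 0.252
 0.2521 0.2526]
1533 [0.2429 0.2431 0.2435 0.2438 0.2443 0.2447 0.2455 0.2457 0.2457 0.2458
 0.2459 0.2459]
{'clock': np.float64(0.35), 'tcp_pos': array([0.2073, 0.6432, 0.2818]), 'orientation': array([0.0301, 3.1408, 0.0039]), 'joints': array([-1.3261,  0.4536, -0.0361,  1.517 ,  0.0174,  1.1688,  0.1864])}
```

Emit:
{"op": "arm_command", "data": {"rows": [{"fingers": 1, "x": -0.0251, "y": -0.0279, "z": 0, "ax": 0, "ay": 0, "az": 0}, {"fingers": 1, "x": -0.0251, "y": -0.0279, "z": 0, "ax": 0, "ay": 0, "az": 0}, {"fingers": 1, "x": -0.0251, "y": -0.0279, "z": 0, "ax": 0, "ay": 0, "az": 0}, {"fingers": 1, "x": -0.0251, "y": -0.0279, "z": 0, "ax": 0, "ay": 0, "az": 0}, {"fingers": 1, "x": -0.0251, "y": -0.0279, "z": 0, "ax": 0, "ay": 0, "az": 0}, {"fingers": 1, "x": -0.0251, "y": -0.0279, "z": 0, "ax": 0, "ay": 0, "az": 0}, {"fingers": 1, "x": -0.0251, "y": -0.0279, "z": 0, "ax": 0, "ay": 0, "az": 0}, {"fingers": 1, "x": -0.0251, "y": -0.0279, "z": 0, "ax": 0, "ay": 0, "az": 0}, {"fingers": 1, "x": -0.0251, "y": -0.0279, "z": 0, "ax": 0, "ay": 0, "az": 0}, {"fingers": 1, "x": -0.0251, "y": -0.0279, "z": 0, "ax": 0, "ay": 0, "az": 0}]}}

```text
clock: 1.18
tcp_pos: [0.4521, 0.3558, 0.28]
orientation: [-0.037, -3.141, 0.001]
contact_force: [0.9, -0.4, 0.9]
grip_width: 0.0853
gripper_force: 0.0
```

Emit:
{"op": "arm_command", "data": {"rows": [{"fingers": 1, "x": 0, "y": 0, "z": 0, "ax": 0, "ay": 0, "az": 0}, {"fingers": 1, "x": 0, "y": 0, "z": 0, "ax": 0, "ay": 0, "az": 0}]}}

```text
clock: 1.35
tcp_pos: [0.4531, 0.3549, 0.28]
orientation: [0.046, 3.141, -0.002]
contact_force: [-1.1, 0.8, 0.2]
grip_width: 0.0851
gripper_force: 0.0
```

```bash
cat >> h.py <<'E'
def state(o):
    n=o["orientation"]; R=cv2.Rodrigues(np.array(n,float))[0]
    print('t',round(float(o["clock"]),2),'tcp',(o["tcp_pos"]*1000).round(1),'yang',round(float(np.degrees(np.arctan2(R[1,1],R[0,1]))),2),'tilt',R[:2,2].round(4),'F',o["contact_force"].round(1),'w',round(float(o["grip_width"])*1000,1),'gf',round(float(o["gripper_force"]),1),'q',o["joints"].round(2))
    return R
def togo(o,p):
    """tool-axis shift (mm) from measured tcp to world p (mm)"""
    R=cv2.Rodrigues(np.array(o["orientation"],float))[0]
    return (R.T@(np.array(p,float)-o["tcp_pos"]*1000)).round(1)
E
python3 - <<'E'
from h import *
from bench import r
o=r.get_obs();state(o)
f=r.grab_frame("wrist");pickle.dump(f,open('w1.pkl','wb'));cv2.imwrite('pics/w1.png',f["frame"][:,:,::-1]);print(f["world_from_camera"].round(3).tolist(),f["K"][0,0])
w=cloud(f);X=(.38,.58);Y=(.27,.45)
for z in [(.0145,.025),(.035,.05),(.086,.0918),(.0925,.098),(.086,.098)]:
    try: print(z,rect(sel(w,X,Y,z)))
    except Exception as e: print(z,'none')
E
```

```text
t 1.35 tcp [453.1 354.9 280. ] yang 88.31 tilt [ 0.    -0.001] F [-1.1  0.8  0.2] w 85.1 gf 0.0 q [-0.85  0.29  0.09  1.77 -0.03  1.09  0.8 ]
[[0.029, 0.963, 0.267, 0.385], [1.0, -0.028, -0.009, 0.356], [-0.001, 0.267, -0.964, 0.403], [0.0, 0.0, 0.0, 1.0]] 295.31333352494664
(0.0145, 0.025) (array([479.5, 357.8]), array([140.6, 114.8]), 88.87, 17.1, 3025)
(0.035, 0.05) (array([489.6, 357.6]), array([98.4, 89.9]), 88.65, 42.9, 1728)
(0.086, 0.0918) (array([462.8, 358.5]), array([87.4, 44.7]), -1.56, 90.7, 1133)
(0.0925, 0.098) (array([464.5, 358.4]), array([86.9, 40.3]), -1.67, 93.0, 317)
(0.086, 0.098) (array([462.8, 358.5]), array([87.4, 44.7]), -1.56, 91.2, 1696)
```

View pics/w1.png

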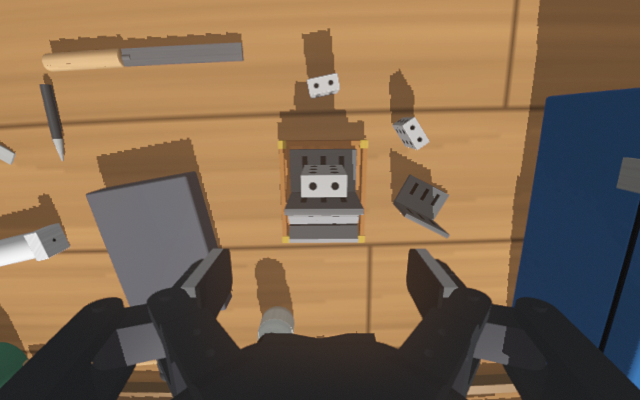

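The wrist view shows the case centred at about px (323,190), the block at (324,183) with the upright behind it, and the V-block at (323,225). Case centre is about (479,358) mm, yaw −1.4°, and the heights match the text.

Emit:
{"op": "arm_command", "data": {"rows": [{"fingers": 1, "x": 0, "y": 0.004, "z": 0.0357, "ax": 0, "ay": 0, "az": 0}, {"fingers": 1, "x": 0, "y": 0, "z": 0.0357, "ax": 0, "ay": 0, "az": 0}, {"fingers": 1, "x": 0, "y": 0, "z": 0.0357, "ax": 0, "ay": 0, "az": 0}, {"fingers": 1, "x": 0, "y": 0, "z": 0.0357, "ax": 0, "ay": 0, "az": 0}, {"fingers": 1, "x": 0, "y": 0, "z": 0.036, "ax": 0, "ay": 0, "az": 0}, {"fingers": 1, "x": 0, "y": 0, "z": 0.02, "ax": 0, "ay": 0, "az": 0}, {"fingers": 1, "x": 0, "y": 0, "z": 0.015, "ax": 0, "ay": 0, "az": 0}, {"fingers": 1, "x": 0, "y": 0, "z": 0, "ax": 0, "ay": 0, "az": 0}, {"fingers": 1, "x": 0, "y": 0, "z": 0, "ax": 0, "ay": 0, "az": 0}]}}

```text
clock: 2.15
tcp_pos: [0.4499, 0.3627, 0.0659]
orientation: [-0.034, -3.139, 0.001]
contact_force: [0.0, 0.6, -0.5]
grip_width: 0.0853
gripper_force: 0.0
```

Emit:
{"op": "arm_command", "data": {"rows": [{"fingers": -1, "x": 0, "y": 0, "z": 0, "ax": 0, "ay": 0, "az": 0}, {"fingers": -1, "x": 0, "y": 0, "z": 0, "ax": 0, "ay": 0, "az": 0}, {"fingers": -1, "x": 0, "y": 0, "z": 0, "ax": 0, "ay": 0, "az": 0}, {"fingers": -1, "x": 0, "y": 0, "z": 0, "ax": 0, "ay": 0, "az": 0}, {"fingers": -1, "x": 0, "y": 0, "z": 0, "ax": 0, "ay": 0, "az": 0}, {"fingers": -1, "x": 0, "y": 0, "z": 0, "ax": 0, "ay": 0, "az": 0}], "grip_force": 50}}

```text
clock: 2.65
tcp_pos: [0.4521, 0.3619, 0.068]
orientation: [0.038, 3.14, 0.002]
contact_force: [-0.9, -1.2, 4.5]
grip_width: 0.0494
gripper_force: 53.5
```

```bash
python3 - <<'E'
from h import *
from bench import r
state(r.get_obs())
E
```

```text
t 2.65 tcp [452.1 361.9  68. ] yang 88.62 tilt [0.0015 0.0013] F [-0.9 -1.2  4.5] w 49.4 gf 53.5 q [-0.83  0.55  0.06  1.93 -0.05  0.66  0.81]
```

Emit:
{"op": "arm_command", "data": {"rows": [{"fingers": -1, "x": 0, "y": 0, "z": -0.01, "ax": 0, "ay": 0, "az": 0}, {"fingers": -1, "x": 0, "y": 0, "z": -0.025, "ax": 0, "ay": 0, "az": 0}, {"fingers": -1, "x": 0, "y": 0, "z": -0.035, "ax": 0, "ay": 0, "az": 0}, {"fingers": -1, "x": 0, "y": 0, "z": -0.035, "ax": 0, "ay": 0, "az": 0}, {"fingers": -1, "x": 0, "y": 0, "z": -0.035, "ax": 0, "ay": 0, "az": 0}]}}

```text
clock: 3.07
tcp_pos: [0.4506, 0.3609, 0.2081]
orientation: [-0.037, -3.14, 0.001]
contact_force: [0.3, 0.5, -5.2]
grip_width: 0.0495
gripper_force: 53.3
```

Emit:
{"op": "arm_command", "data": {"rows": [{"fingers": -1, "x": -0.0057, "y": -0.0361, "z": 0, "ax": 0, "ay": 0, "az": 0}, {"fingers": -1, "x": -0.0057, "y": -0.0361, "z": 0, "ax": 0, "ay": 0, "az": 0}, {"fingers": -1, "x": -0.0057, "y": -0.0361, "z": 0, "ax": 0, "ay": 0, "az": 0}, {"fingers": -1, "x": -0.0057, "y": -0.0361, "z": 0, "ax": 0, "ay": 0, "az": 0}, {"fingers": -1, "x": -0.0057, "y": -0.0361, "z": 0, "ax": 0, "ay": 0, "az": 0}, {"fingers": -1, "x": -0.0057, "y": -0.0361, "z": 0, "ax": 0, "ay": 0, "az": 0}, {"fingers": -1, "x": -0.0057, "y": -0.0361, "z": 0, "ax": 0, "ay": 0, "az": 0}, {"fingers": -1, "x": -0.0057, "y": -0.0361, "z": 0, "ax": 0, "ay": 0, "az": 0}, {"fingers": -1, "x": -0.0057, "y": -0.0361, "z": 0, "ax": 0, "ay": 0, "az": 0}, {"fingers": -1, "x": -0.0057, "y": -0.0361, "z": 0, "ax": 0, "ay": 0, "az": 0}]}}

```text
clock: 3.9
tcp_pos: [0.499, -0.0024, 0.2069]
orientation: [-0.037, -3.141, -0.001]
contact_force: [1.2, 0.2, -4.8]
grip_width: 0.0496
gripper_force: 53.8
```

Emit:
{"op": "arm_command", "data": {"rows": [{"fingers": -1, "x": 0.0071, "y": -0.0362, "z": 0, "ax": 0, "ay": 0, "az": 0}, {"fingers": -1, "x": 0.0071, "y": -0.0362, "z": 0, "ax": 0, "ay": 0, "az": 0}, {"fingers": -1, "x": 0.0071, "y": -0.0362, "z": 0, "ax": 0, "ay": 0, "az": 0}, {"fingers": -1, "x": 0.0071, "y": -0.0362, "z": 0, "ax": 0, "ay": 0, "az": 0}, {"fingers": -1, "x": 0.0071, "y": -0.0362, "z": 0, "ax": 0, "ay": 0, "az": 0}, {"fingers": -1, "x": 0.0071, "y": -0.0362, "z": 0, "ax": 0, "ay": 0, "az": 0}, {"fingers": -1, "x": 0.0071, "y": -0.0362, "z": 0, "ax": 0, "ay": 0, "az": 0}, {"fingers": -1, "x": 0.0071, "y": -0.0362, "z": 0, "ax": 0, "ay": 0, "az": 0}, {"fingers": -1, "x": 0.0071, "y": -0.0362, "z": 0, "ax": 0, "ay": 0, "az": 0}, {"fingers": -1, "x": 0.0071, "y": -0.0362, "z": 0, "ax": 0, "ay": 0, "az": 0}]}}

```text
clock: 4.73
tcp_pos: [0.4192, -0.362, 0.2069]
orientation: [0.037, 3.141, 0.002]
contact_force: [0.8, 0.4, -4.9]
grip_width: 0.0497
gripper_force: 53.8
```

Emit:
{"op": "arm_command", "data": {"rows": [{"fingers": -1, "x": 0, "y": 0, "z": 0, "ax": 0, "ay": 0, "az": 0}, {"fingers": -1, "x": 0, "y": 0, "z": 0, "ax": 0, "ay": 0, "az": 0}, {"fingers": -1, "x": 0, "y": 0, "z": 0, "ax": 0, "ay": 0, "az": 0}]}}

```text
clock: 4.98
tcp_pos: [0.4199, -0.3601, 0.2064]
orientation: [-0.038, -3.141, -0.002]
contact_force: [0.6, 0.6, -4.7]
grip_width: 0.0493
gripper_force: 54.3
```

```bash
python3 - <<'E'
from h import *
from bench import r
o=r.get_obs();state(o);print(togo(o,[420,-360,70]))
f=r.grab_frame("wrist");pickle.dump(f,open('w2.pkl','wb'));cv2.imwrite('pics/w2.png',f["frame"][:,:,::-1])
f=r.grab_frame("top");pickle.dump(f,open('t2.pkl','wb'))
w=cloud(f);
for z in [(.014,.025),(.035,.05),(.086,.098)]:print(z,rect(sel(w,(.38,.58),(.27,.45),z)))
E
```

```text
t 4.98 tcp [ 419.9 -360.1  206.4] yang 88.61 tilt [-0.0003  0.0014] F [ 0.6  0.6 -4.7] w 49.3 gf 54.3 q [ 0.25  0.34  0.43  1.92 -0.18  0.92  2.31]
[-1.000e-01 -0.000e+00  1.364e+02]
(0.014, 0.025) (array([478.7, 358.9]), array([137.5, 115.9]), 88.31, 17.6, 756)
(0.035, 0.05) (array([507.5, 357.6]), array([90. , 58.8]), -0.87, 41.1, 385)
(0.086, 0.098) (array([481.1, 358.7]), array([84.8,  5.2]), -1.54, 91.7, 64)
```

View pics/w2.png

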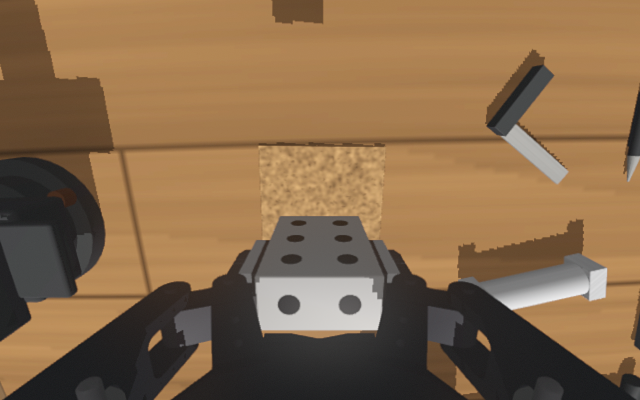

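The wrist view shows the held block over the mat. The mat's near edge is at row 146, columns 260–385, and the block is centred on it.

Emit:
{"op": "arm_command", "data": {"rows": [{"fingers": -1, "x": 0, "y": 0, "z": 0.03, "ax": 0, "ay": 0, "az": 0}, {"fingers": -1, "x": 0, "y": 0, "z": 0.04, "ax": 0, "ay": 0, "az": 0}, {"fingers": -1, "x": 0, "y": 0, "z": 0.04, "ax": 0, "ay": 0, "az": 0}, {"fingers": -1, "x": 0, "y": 0, "z": 0.025, "ax": 0, "ay": 0, "az": 0}, {"fingers": -1, "x": 0, "y": 0, "z": 0.01, "ax": 0, "ay": 0, "az": 0}, {"fingers": -1, "x": 0, "y": 0, "z": 0.003, "ax": 0, "ay": 0, "az": 0}, {"fingers": -1, "x": 0, "y": 0, "z": 0, "ax": 0, "ay": 0, "az": 0}, {"fingers": -1, "x": 0, "y": 0, "z": 0, "ax": 0, "ay": 0, "az": 0}]}}

```text
clock: 5.75
tcp_pos: [0.4216, -0.3615, 0.0602]
orientation: [0.037, 3.139, -0.002]
contact_force: [-1.0, -0.3, -4.9]
grip_width: 0.0494
gripper_force: 54.3
```

Emit:
{"op": "arm_command", "data": {"rows": [{"fingers": -1, "x": 0, "y": 0, "z": 0.0015, "ax": 0, "ay": 0, "az": 0}, {"fingers": -1, "x": 0, "y": 0, "z": 0, "ax": 0, "ay": 0, "az": 0}, {"fingers": -1, "x": 0, "y": 0, "z": 0, "ax": 0, "ay": 0, "az": 0}]}}

```text
clock: 6.0
tcp_pos: [0.4208, -0.3612, 0.058]
orientation: [0.037, 3.14, -0.001]
contact_force: [-0.3, -0.1, -4.6]
grip_width: 0.0496
gripper_force: 54.4
```

Emit:
{"op": "arm_command", "data": {"rows": [{"fingers": -1, "x": 0, "y": 0, "z": 0.0015, "ax": 0, "ay": 0, "az": 0}, {"fingers": -1, "x": 0, "y": 0, "z": 0, "ax": 0, "ay": 0, "az": 0}, {"fingers": -1, "x": 0, "y": 0, "z": 0, "ax": 0, "ay": 0, "az": 0}]}}

```text
clock: 6.25
tcp_pos: [0.4202, -0.3608, 0.0555]
orientation: [0.037, 3.141, 0.0]
contact_force: [-0.1, 0.6, -4.8]
grip_width: 0.0497
gripper_force: 54.4
```

Emit:
{"op": "arm_command", "data": {"rows": [{"fingers": -1, "x": 0, "y": 0, "z": 0.0015, "ax": 0, "ay": 0, "az": 0}, {"fingers": -1, "x": 0, "y": 0, "z": 0, "ax": 0, "ay": 0, "az": 0}, {"fingers": -1, "x": 0, "y": 0, "z": 0, "ax": 0, "ay": 0, "az": 0}]}}

```text
clock: 6.5
tcp_pos: [0.4203, -0.361, 0.055]
orientation: [0.038, 3.141, 0.001]
contact_force: [-2.6, 2.6, 7.2]
grip_width: 0.0496
gripper_force: 55.7
```

Emit:
{"op": "arm_command", "data": {"rows": [{"fingers": -1, "x": 0, "y": 0, "z": 0.001, "ax": 0, "ay": 0, "az": 0}, {"fingers": -1, "x": 0, "y": 0, "z": 0, "ax": 0, "ay": 0, "az": 0}, {"fingers": -1, "x": 0, "y": 0, "z": 0, "ax": 0, "ay": 0, "az": 0}]}}

```text
clock: 6.75
tcp_pos: [0.4203, -0.3611, 0.0549]
orientation: [0.038, 3.14, 0.001]
contact_force: [-5.0, 3.8, 18.2]
grip_width: 0.0496
gripper_force: 57.1
```

Emit:
{"op": "arm_command", "data": {"rows": [{"fingers": 1, "x": 0, "y": 0, "z": 0, "ax": 0, "ay": 0, "az": 0}, {"fingers": 1, "x": 0, "y": 0, "z": 0, "ax": 0, "ay": 0, "az": 0}, {"fingers": 1, "x": 0, "y": 0, "z": 0, "ax": 0, "ay": 0, "az": 0}, {"fingers": 1, "x": 0, "y": 0, "z": 0, "ax": 0, "ay": 0, "az": 0}, {"fingers": 1, "x": 0, "y": 0, "z": -0.02, "ax": 0, "ay": 0, "az": 0}, {"fingers": 1, "x": 0, "y": 0, "z": -0.03, "ax": 0, "ay": 0, "az": 0}, {"fingers": 1, "x": 0, "y": 0, "z": -0.03, "ax": 0, "ay": 0, "az": 0}, {"fingers": 1, "x": 0, "y": 0, "z": -0.03, "ax": 0, "ay": 0, "az": 0}, {"fingers": 1, "x": 0, "y": 0, "z": -0.03, "ax": 0, "ay": 0, "az": 0}, {"fingers": 1, "x": 0, "y": 0, "z": -0.03, "ax": 0, "ay": 0, "az": 0}]}}

```text
clock: 7.58
tcp_pos: [0.4199, -0.3608, 0.2243]
orientation: [-0.038, -3.141, -0.0]
contact_force: [0.2, -0.4, -0.9]
grip_width: 0.0854
gripper_force: 0.0
```

Emit:
{"op": "arm_command", "data": {"rows": [{"fingers": 1, "x": 0, "y": 0, "z": 0, "ax": 0, "ay": 0, "az": 7}, {"fingers": 1, "x": 0, "y": 0, "z": 0, "ax": 0, "ay": 0, "az": 7}, {"fingers": 1, "x": 0, "y": 0, "z": 0, "ax": 0, "ay": 0, "az": 7}, {"fingers": 1, "x": 0, "y": 0, "z": 0, "ax": 0, "ay": 0, "az": 7}, {"fingers": 1, "x": 0, "y": 0, "z": 0, "ax": 0, "ay": 0, "az": 7}, {"fingers": 1, "x": 0, "y": 0, "z": 0, "ax": 0, "ay": 0, "az": 7}, {"fingers": 1, "x": 0, "y": 0, "z": 0, "ax": 0, "ay": 0, "az": 7}, {"fingers": 1, "x": 0, "y": 0, "z": 0, "ax": 0, "ay": 0, "az": 7}, {"fingers": 1, "x": 0, "y": 0, "z": 0, "ax": 0, "ay": 0, "az": 7}, {"fingers": 1, "x": 0, "y": 0, "z": 0, "ax": 0, "ay": 0, "az": 7}]}}

```text
clock: 8.42
tcp_pos: [0.4202, -0.3609, 0.2229]
orientation: [-1.84, -2.546, 0.0]
contact_force: [-1.0, 1.0, -0.5]
grip_width: 0.0854
gripper_force: 0.0
```

Emit:
{"op": "arm_command", "data": {"rows": [{"fingers": 1, "x": 0, "y": 0, "z": 0, "ax": 0, "ay": 0, "az": 7}, {"fingers": 1, "x": 0, "y": 0, "z": 0, "ax": 0, "ay": 0, "az": 7}, {"fingers": 1, "x": 0, "y": 0, "z": 0, "ax": 0, "ay": 0, "az": 6}, {"fingers": 1, "x": 0, "y": 0, "z": 0, "ax": 0, "ay": 0, "az": 0}, {"fingers": 1, "x": 0, "y": 0, "z": 0, "ax": 0, "ay": 0, "az": 0}]}}

```text
clock: 8.83
tcp_pos: [0.4203, -0.3608, 0.2228]
orientation: [-2.244, -2.199, 0.001]
contact_force: [-0.2, -0.1, -0.3]
grip_width: 0.0853
gripper_force: 0.0
```

```bash
python3 - <<'E'
from h import *
from bench import r
o=r.get_obs();state(o);print(togo(o,[500,0,225]),togo(o,[481.5,358.3,225])-togo(o,[500,0,225]))
f=r.grab_frame("top");w=cloud(f)
for z in [(.07,.085)]:print(z,rect(sel(w,(.36,.60),(-.45,-.27),z)))
q=sel(w,(.36,.60),(-.45,-.27),(.06,.12));print(len(q),np.median(q[:,2]))
E
```

```text
t 8.83 tcp [ 420.3 -360.8  222.8] yang -1.17 tilt [-0.0005 -0.0002] F [-0.2 -0.1 -0.3] w 85.3 gf 0.0 q [-0.03  0.39  0.8   1.92 -0.34  0.97  0.91]
[362.3  72.4  -2.3] [357.9 -25.8   0. ]
(0.07, 0.085) (array([ 422.9, -360.8]), array([51.2, 24.7]), 0.83, 76.5, 165)
182 0.07612767763792672
```

Emit:
{"op": "arm_command", "data": {"rows": [{"fingers": 1, "x": 0.0362, "y": 0.0072, "z": 0, "ax": 0, "ay": 0, "az": 0.3}, {"fingers": 1, "x": 0.0362, "y": 0.0072, "z": 0, "ax": 0, "ay": 0, "az": 0}, {"fingers": 1, "x": 0.0362, "y": 0.0072, "z": 0, "ax": 0, "ay": 0, "az": 0}, {"fingers": 1, "x": 0.0362, "y": 0.0072, "z": 0, "ax": 0, "ay": 0, "az": 0}, {"fingers": 1, "x": 0.0362, "y": 0.0072, "z": 0, "ax": 0, "ay": 0, "az": 0}, {"fingers": 1, "x": 0.0362, "y": 0.0072, "z": 0, "ax": 0, "ay": 0, "az": 0}, {"fingers": 1, "x": 0.0362, "y": 0.0072, "z": 0, "ax": 0, "ay": 0, "az": 0}, {"fingers": 1, "x": 0.0362, "y": 0.0072, "z": 0, "ax": 0, "ay": 0, "az": 0}, {"fingers": 1, "x": 0.0362, "y": 0.0072, "z": 0, "ax": 0, "ay": 0, "az": 0}, {"fingers": 1, "x": 0.0362, "y": 0.0072, "z": 0, "ax": 0, "ay": 0, "az": 0}]}}

```text
clock: 9.72
tcp_pos: [0.5027, 0.0007, 0.2233]
orientation: [2.25, 2.192, 0.001]
contact_force: [1.3, 0.0, 0.8]
grip_width: 0.0857
gripper_force: 0.0
```

Emit:
{"op": "arm_command", "data": {"rows": [{"fingers": 1, "x": 0.0358, "y": -0.0026, "z": 0, "ax": 0, "ay": 0, "az": 0}, {"fingers": 1, "x": 0.0358, "y": -0.0026, "z": 0, "ax": 0, "ay": 0, "az": 0}, {"fingers": 1, "x": 0.0358, "y": -0.0026, "z": 0, "ax": 0, "ay": 0, "az": 0}, {"fingers": 1, "x": 0.0358, "y": -0.0026, "z": 0, "ax": 0, "ay": 0, "az": 0}, {"fingers": 1, "x": 0.0358, "y": -0.0026, "z": 0, "ax": 0, "ay": 0, "az": 0}, {"fingers": 1, "x": 0.0358, "y": -0.0026, "z": 0, "ax": 0, "ay": 0, "az": 0}, {"fingers": 1, "x": 0.0358, "y": -0.0026, "z": 0, "ax": 0, "ay": 0, "az": 0}, {"fingers": 1, "x": 0.0358, "y": -0.0026, "z": 0, "ax": 0, "ay": 0, "az": 0}, {"fingers": 1, "x": 0.0358, "y": -0.0026, "z": 0, "ax": 0, "ay": 0, "az": 0}, {"fingers": 1, "x": 0.0358, "y": -0.0026, "z": 0, "ax": 0, "ay": 0, "az": 0}]}}

```text
clock: 10.55
tcp_pos: [0.4866, 0.3593, 0.2231]
orientation: [-2.25, -2.192, -0.001]
contact_force: [0.4, -0.7, 1.1]
grip_width: 0.0851
gripper_force: 0.0
```

Emit:
{"op": "arm_command", "data": {"rows": [{"fingers": 1, "x": 0, "y": 0, "z": 0, "ax": 0, "ay": 0, "az": 0}, {"fingers": 1, "x": 0, "y": 0, "z": 0, "ax": 0, "ay": 0, "az": 0}, {"fingers": 1, "x": 0, "y": 0, "z": 0, "ax": 0, "ay": 0, "az": 0}]}}

```text
clock: 10.8
tcp_pos: [0.4871, 0.3567, 0.2228]
orientation: [2.252, 2.19, -0.001]
contact_force: [-0.5, -0.3, -0.9]
grip_width: 0.0853
gripper_force: 0.0
```

```bash
python3 - <<'E'
from h import *
from bench import r
o=r.get_obs();state(o)
f=r.grab_frame("wrist");pickle.dump(f,open('w3.pkl','wb'));cv2.imwrite('pics/w3.png',f["frame"][:,:,::-1]);print(f["world_from_camera"][:3,3])
for n,w in(("w",cloud(f)),("t",cloud(r.grab_frame("top"))),("s",cloud(r.grab_frame("scene")))):
  for z in [(.0145,.025),(.085,.1)]:
    try:print(n,z,rect(sel(w,(.38,.58),(.27,.45),z)))
    except Exception: print('none')
print(togo(o,[481.5,358.3,72]))
E
```

```text
t 10.8 tcp [487.1 356.7 222.8] yang -1.59 tilt [-0.0001 -0.0008] F [-0.5 -0.3 -0.9] w 85.3 gf 0.0 q [-1.2   0.44  0.62  1.79 -0.3   1.   -0.49]
[0.48860919 0.42354985 0.3460993 ]
w (0.0145, 0.025) (array([479.3, 358. ]), array([139.7, 115.3]), 88.83, 16.6, 6131)
w (0.085, 0.1) (array([481.1, 358.5]), array([87.4,  7.9]), -1.68, 92.6, 886)
t (0.0145, 0.025) (array([478.6, 357.2]), array([137. , 111.9]), 88.92, 17.5, 597)
t (0.085, 0.1) (array([481.1, 351. ]), array([67. ,  5.5]), 0.1, 92.0, 55)
s (0.0145, 0.025) (array([480.5, 358.4]), array([146. , 118.9]), 88.84, 18.3, 828)
s (0.085, 0.1) (array([483.7, 358.7]), array([88.9, 12. ]), 0.31, 91.0, 189)
[  1.6  -5.6 150.8]
```

View pics/w3.png

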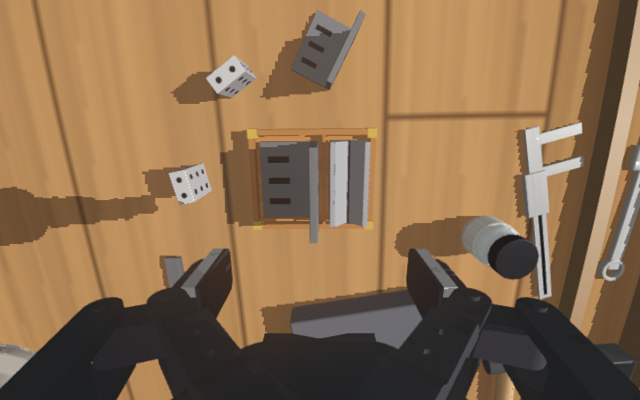

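The wrist view shows the angle plate (upright at px 314,190) and the V-block (350,182), with the block gone.

Emit:
{"op": "arm_command", "data": {"rows": [{"fingers": 1, "x": 0.0016, "y": -0.0059, "z": 0.03, "ax": 0, "ay": 0, "az": 0}, {"fingers": 1, "x": 0, "y": 0, "z": 0.035, "ax": 0, "ay": 0, "az": 0}, {"fingers": 1, "x": 0, "y": 0, "z": 0.035, "ax": 0, "ay": 0, "az": 0}, {"fingers": 1, "x": 0, "y": 0, "z": 0.03, "ax": 0, "ay": 0, "az": 0}, {"fingers": 1, "x": 0, "y": 0, "z": 0.015, "ax": 0, "ay": 0, "az": 0}, {"fingers": 1, "x": 0, "y": 0, "z": 0.005, "ax": 0, "ay": 0, "az": 0}, {"fingers": 1, "x": 0, "y": 0, "z": 0, "ax": 0, "ay": 0, "az": 0}, {"fingers": 1, "x": 0, "y": 0, "z": 0, "ax": 0, "ay": 0, "az": 0}, {"fingers": 1, "x": 0, "y": 0, "z": 0, "ax": 0, "ay": 0, "az": 0}]}}

```text
clock: 11.7
tcp_pos: [0.4823, 0.3596, 0.0747]
orientation: [2.254, 2.188, 0.004]
contact_force: [-0.4, -0.4, -0.0]
grip_width: 0.0851
gripper_force: 0.0
```

Emit:
{"op": "arm_command", "data": {"rows": [{"fingers": -1, "x": 0, "y": 0, "z": 0, "ax": 0, "ay": 0, "az": 0}, {"fingers": -1, "x": 0, "y": 0, "z": 0, "ax": 0, "ay": 0, "az": 0}, {"fingers": -1, "x": 0, "y": 0, "z": 0, "ax": 0, "ay": 0, "az": 0}, {"fingers": -1, "x": 0, "y": 0, "z": 0, "ax": 0, "ay": 0, "az": 0}, {"fingers": -1, "x": 0, "y": 0, "z": 0, "ax": 0, "ay": 0, "az": 0}, {"fingers": -1, "x": 0, "y": 0, "z": 0, "ax": 0, "ay": 0, "az": 0}, {"fingers": -1, "x": 0, "y": 0, "z": 0, "ax": 0, "ay": 0, "az": 0}, {"fingers": -1, "x": 0, "y": 0, "z": 0, "ax": 0, "ay": 0, "az": 0}], "grip_force": 60}}

```text
clock: 12.37
tcp_pos: [0.4812, 0.3593, 0.0732]
orientation: [2.254, 2.189, 0.0]
contact_force: [-0.2, -0.3, 1.5]
grip_width: 0.0075
gripper_force: 58.9
```

```bash
python3 - <<'E'
from h import *
from bench import r
o=r.get_obs();state(o)
E
```

```text
t 12.37 tcp [481.2 359.3  73.2] yang -1.67 tilt [0.0002 0.0002] F [-0.2 -0.3  1.5] w 7.5 gf 58.9 q [-1.11  0.63  0.5   1.9  -0.44  0.73 -0.39]
```

Emit:
{"op": "arm_command", "data": {"rows": [{"fingers": -1, "x": 0, "y": 0, "z": -0.005, "ax": 0, "ay": 0, "az": 0}, {"fingers": -1, "x": 0, "y": 0, "z": -0.015, "ax": 0, "ay": 0, "az": 0}, {"fingers": -1, "x": 0, "y": 0, "z": -0.03, "ax": 0, "ay": 0, "az": 0}, {"fingers": -1, "x": 0, "y": 0, "z": -0.035, "ax": 0, "ay": 0, "az": 0}, {"fingers": -1, "x": 0, "y": 0, "z": -0.035, "ax": 0, "ay": 0, "az": 0}, {"fingers": -1, "x": 0, "y": 0, "z": -0.02, "ax": 0, "ay": 0, "az": 0}]}}

```text
clock: 12.87
tcp_pos: [0.4815, 0.3591, 0.2157]
orientation: [2.254, 2.188, 0.003]
contact_force: [1.4, 0.2, -6.4]
grip_width: 0.0074
gripper_force: 59.4
```

Emit:
{"op": "arm_command", "data": {"rows": [{"fingers": -1, "x": -0.0359, "y": 0.0037, "z": 0, "ax": 0, "ay": 0, "az": 0}, {"fingers": -1, "x": -0.0359, "y": 0.0037, "z": 0, "ax": 0, "ay": 0, "az": 0}, {"fingers": -1, "x": -0.0359, "y": 0.0037, "z": 0, "ax": 0, "ay": 0, "az": 0}, {"fingers": -1, "x": -0.0359, "y": 0.0037, "z": 0, "ax": 0, "ay": 0, "az": 0}, {"fingers": -1, "x": -0.0359, "y": 0.0037, "z": 0, "ax": 0, "ay": 0, "az": 0}, {"fingers": -1, "x": -0.0359, "y": 0.0037, "z": 0, "ax": 0, "ay": 0, "az": 0}, {"fingers": -1, "x": -0.0359, "y": 0.0037, "z": 0, "ax": 0, "ay": 0, "az": 0}, {"fingers": -1, "x": -0.0359, "y": 0.0037, "z": 0, "ax": 0, "ay": 0, "az": 0}, {"fingers": -1, "x": -0.0359, "y": 0.0037, "z": 0, "ax": 0, "ay": 0, "az": 0}, {"fingers": -1, "x": -0.0359, "y": 0.0037, "z": 0, "ax": 0, "ay": 0, "az": 0}]}}

```text
clock: 13.7
tcp_pos: [0.5061, -0.0024, 0.2123]
orientation: [-2.252, -2.188, 0.002]
contact_force: [0.4, 0.0, -7.1]
grip_width: 0.0073
gripper_force: 59.3
```

Emit:
{"op": "arm_command", "data": {"rows": [{"fingers": -1, "x": -0.0359, "y": 0.0037, "z": 0, "ax": 0, "ay": 0, "az": 0}, {"fingers": -1, "x": -0.0359, "y": 0.0037, "z": 0, "ax": 0, "ay": 0, "az": 0}, {"fingers": -1, "x": -0.0359, "y": 0.0037, "z": 0, "ax": 0, "ay": 0, "az": 0}, {"fingers": -1, "x": -0.0359, "y": 0.0037, "z": 0, "ax": 0, "ay": 0, "az": 0}, {"fingers": -1, "x": -0.0359, "y": 0.0037, "z": 0, "ax": 0, "ay": 0, "az": 0}, {"fingers": -1, "x": -0.0359, "y": 0.0037, "z": 0, "ax": 0, "ay": 0, "az": 0}, {"fingers": -1, "x": -0.0359, "y": 0.0037, "z": 0, "ax": 0, "ay": 0, "az": 0}, {"fingers": -1, "x": -0.0359, "y": 0.0037, "z": 0, "ax": 0, "ay": 0, "az": 0}, {"fingers": -1, "x": -0.0359, "y": 0.0037, "z": 0, "ax": 0, "ay": 0, "az": 0}, {"fingers": -1, "x": -0.0359, "y": 0.0037, "z": 0, "ax": 0, "ay": 0, "az": 0}]}}

```text
clock: 14.53
tcp_pos: [0.5331, -0.3613, 0.2116]
orientation: [-2.251, -2.187, 0.001]
contact_force: [0.3, 0.2, -7.0]
grip_width: 0.0073
gripper_force: 59.4
```

Emit:
{"op": "arm_command", "data": {"rows": [{"fingers": -1, "x": 0, "y": 0, "z": 0, "ax": 0, "ay": 0, "az": 0}, {"fingers": -1, "x": 0, "y": 0, "z": 0, "ax": 0, "ay": 0, "az": 0}, {"fingers": -1, "x": 0, "y": 0, "z": 0, "ax": 0, "ay": 0, "az": 0}]}}

```text
clock: 14.78
tcp_pos: [0.5333, -0.3597, 0.2116]
orientation: [-2.252, -2.186, 0.001]
contact_force: [0.0, 0.9, -7.5]
grip_width: 0.0071
gripper_force: 60.1
```

```bash
python3 - <<'E'
from h import *
from bench import r
o=r.get_obs();state(o);print(togo(o,[535,-360,68]))
f=r.grab_frame("wrist");pickle.dump(f,open('w4.pkl','wb'));cv2.imwrite('pics/w4.png',f["frame"][:,:,::-1])
E
```

```text
t 14.78 tcp [ 533.3 -359.7  211.6] yang -1.71 tilt [-0.0025  0.0021] F [ 0.   0.9 -7.5] w 7.1 gf 60.1 q [-0.    0.55  0.72  1.71 -0.41  1.04  0.82]
[ -0.5   2.1 143.6]
```

View pics/w4.png

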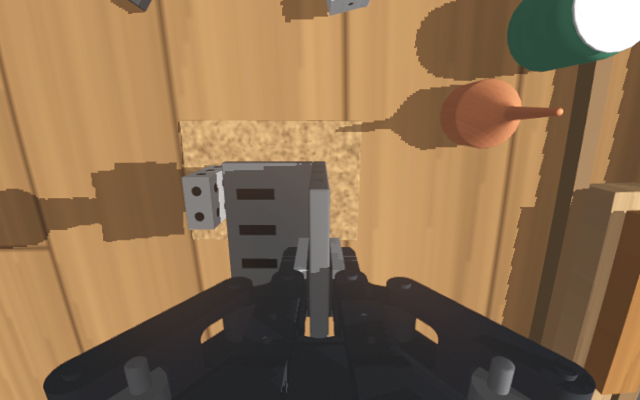

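The wrist view shows the angle plate held over the mat, clear of the standing block at px (203,195). Mat edges are at columns 180 and 360.

Emit:
{"op": "arm_command", "data": {"rows": [{"fingers": -1, "x": 0, "y": 0.002, "z": 0.025, "ax": 0, "ay": 0, "az": 0}, {"fingers": -1, "x": 0, "y": 0, "z": 0.035, "ax": 0, "ay": 0, "az": 0}, {"fingers": -1, "x": 0, "y": 0, "z": 0.035, "ax": 0, "ay": 0, "az": 0}, {"fingers": -1, "x": 0, "y": 0, "z": 0.03, "ax": 0, "ay": 0, "az": 0}, {"fingers": -1, "x": 0, "y": 0, "z": 0.012, "ax": 0, "ay": 0, "az": 0}, {"fingers": -1, "x": 0, "y": 0, "z": 0.003, "ax": 0, "ay": 0, "az": 0}, {"fingers": -1, "x": 0, "y": 0, "z": 0, "ax": 0, "ay": 0, "az": 0}, {"fingers": -1, "x": 0, "y": 0, "z": 0, "ax": 0, "ay": 0, "az": 0}]}}

```text
clock: 15.5
tcp_pos: [0.5374, -0.3612, 0.0749]
orientation: [2.251, 2.188, 0.001]
contact_force: [0.8, -0.8, -5.7]
grip_width: 0.0073
gripper_force: 60.0
```

Emit:
{"op": "arm_command", "data": {"rows": [{"fingers": -1, "x": 0, "y": 0, "z": 0.0015, "ax": 0, "ay": 0, "az": 0}, {"fingers": -1, "x": 0, "y": 0, "z": 0, "ax": 0, "ay": 0, "az": 0}, {"fingers": -1, "x": 0, "y": 0, "z": 0, "ax": 0, "ay": 0, "az": 0}]}}

```text
clock: 15.75
tcp_pos: [0.5368, -0.361, 0.0727]
orientation: [2.252, 2.188, 0.001]
contact_force: [0.1, -0.6, -8.0]
grip_width: 0.0078
gripper_force: 60.0
```

Emit:
{"op": "arm_command", "data": {"rows": [{"fingers": -1, "x": 0, "y": 0, "z": 0.0012, "ax": 0, "ay": 0, "az": 0}, {"fingers": -1, "x": 0, "y": 0, "z": 0, "ax": 0, "ay": 0, "az": 0}, {"fingers": -1, "x": 0, "y": 0, "z": 0, "ax": 0, "ay": 0, "az": 0}]}}

```text
clock: 16.0
tcp_pos: [0.5362, -0.3606, 0.0704]
orientation: [-2.253, -2.189, -0.0]
contact_force: [0.2, -0.1, -7.2]
grip_width: 0.0071
gripper_force: 60.1
```

Emit:
{"op": "arm_command", "data": {"rows": [{"fingers": -1, "x": 0, "y": 0, "z": 0.0012, "ax": 0, "ay": 0, "az": 0}, {"fingers": -1, "x": 0, "y": 0, "z": 0, "ax": 0, "ay": 0, "az": 0}, {"fingers": -1, "x": 0, "y": 0, "z": 0, "ax": 0, "ay": 0, "az": 0}]}}

```text
clock: 16.25
tcp_pos: [0.5361, -0.3606, 0.0689]
orientation: [-2.253, -2.189, 0.0]
contact_force: [-1.1, 0.4, -7.8]
grip_width: 0.0071
gripper_force: 60.1
```

Emit:
{"op": "arm_command", "data": {"rows": [{"fingers": -1, "x": 0, "y": 0, "z": 0.0008, "ax": 0, "ay": 0, "az": 0}, {"fingers": -1, "x": 0, "y": 0, "z": 0, "ax": 0, "ay": 0, "az": 0}, {"fingers": -1, "x": 0, "y": 0, "z": 0, "ax": 0, "ay": 0, "az": 0}]}}

```text
clock: 16.5
tcp_pos: [0.5363, -0.3608, 0.0686]
orientation: [2.253, 2.189, 0.0]
contact_force: [-0.9, -0.5, -4.1]
grip_width: 0.007
gripper_force: 60.6
```

Emit:
{"op": "arm_command", "data": {"rows": [{"fingers": -1, "x": 0, "y": 0, "z": 0.0008, "ax": 0, "ay": 0, "az": 0}, {"fingers": -1, "x": 0, "y": 0, "z": 0, "ax": 0, "ay": 0, "az": 0}, {"fingers": -1, "x": 0, "y": 0, "z": 0, "ax": 0, "ay": 0, "az": 0}]}}

```text
clock: 16.75
tcp_pos: [0.5364, -0.3611, 0.0684]
orientation: [2.253, 2.188, 0.001]
contact_force: [-2.3, 1.2, 5.4]
grip_width: 0.0071
gripper_force: 62.0
```

Emit:
{"op": "arm_command", "data": {"rows": [{"fingers": 1, "x": 0, "y": 0, "z": 0, "ax": 0, "ay": 0, "az": 0}, {"fingers": 1, "x": 0, "y": 0, "z": 0, "ax": 0, "ay": 0, "az": 0}, {"fingers": 1, "x": 0, "y": 0, "z": 0, "ax": 0, "ay": 0, "az": 0}, {"fingers": 1, "x": 0, "y": 0, "z": 0, "ax": 0, "ay": 0, "az": 0}, {"fingers": 1, "x": 0, "y": 0, "z": -0.02, "ax": 0, "ay": 0, "az": 0}, {"fingers": 1, "x": 0, "y": 0, "z": -0.03, "ax": 0, "ay": 0, "az": 0}, {"fingers": 1, "x": 0, "y": 0, "z": -0.03, "ax": 0, "ay": 0, "az": 0}, {"fingers": 1, "x": 0, "y": 0, "z": -0.03, "ax": 0, "ay": 0, "az": 0}, {"fingers": 1, "x": 0, "y": 0, "z": -0.03, "ax": 0, "ay": 0, "az": 0}]}}

```text
clock: 17.5
tcp_pos: [0.536, -0.3606, 0.2088]
orientation: [2.254, 2.189, -0.0]
contact_force: [0.5, -0.1, -0.6]
grip_width: 0.0853
gripper_force: 0.0
```

Emit:
{"op": "arm_command", "data": {"rows": [{"fingers": 1, "x": 0.0359, "y": -0.002, "z": 0, "ax": 0, "ay": 0, "az": 0}, {"fingers": 1, "x": 0.0359, "y": -0.002, "z": 0, "ax": 0, "ay": 0, "az": 0}, {"fingers": 1, "x": 0.0359, "y": -0.002, "z": 0, "ax": 0, "ay": 0, "az": 0}, {"fingers": 1, "x": 0.0359, "y": -0.002, "z": 0, "ax": 0, "ay": 0, "az": 0}, {"fingers": 1, "x": 0.0359, "y": -0.002, "z": 0, "ax": 0, "ay": 0, "az": 0}, {"fingers": 1, "x": 0.0359, "y": -0.002, "z": 0, "ax": 0, "ay": 0, "az": 0}, {"fingers": 1, "x": 0.0359, "y": -0.002, "z": 0, "ax": 0, "ay": 0, "az": 0}, {"fingers": 1, "x": 0.0359, "y": -0.002, "z": 0, "ax": 0, "ay": 0, "az": 0}, {"fingers": 1, "x": 0.0359, "y": -0.002, "z": 0, "ax": 0, "ay": 0, "az": 0}, {"fingers": 1, "x": 0.0359, "y": -0.002, "z": 0, "ax": 0, "ay": 0, "az": 0}]}}

```text
clock: 18.33
tcp_pos: [0.5264, 0.0006, 0.2077]
orientation: [2.253, 2.189, 0.001]
contact_force: [0.9, -0.0, 0.9]
grip_width: 0.0855
gripper_force: 0.0
```

Emit:
{"op": "arm_command", "data": {"rows": [{"fingers": 1, "x": 0.0359, "y": -0.002, "z": 0, "ax": 0, "ay": 0, "az": 0}, {"fingers": 1, "x": 0.0359, "y": -0.002, "z": 0, "ax": 0, "ay": 0, "az": 0}, {"fingers": 1, "x": 0.0359, "y": -0.002, "z": 0, "ax": 0, "ay": 0, "az": 0}, {"fingers": 1, "x": 0.0359, "y": -0.002, "z": 0, "ax": 0, "ay": 0, "az": 0}, {"fingers": 1, "x": 0.0359, "y": -0.002, "z": 0, "ax": 0, "ay": 0, "az": 0}, {"fingers": 1, "x": 0.0359, "y": -0.002, "z": 0, "ax": 0, "ay": 0, "az": 0}, {"fingers": 1, "x": 0.0359, "y": -0.002, "z": 0, "ax": 0, "ay": 0, "az": 0}, {"fingers": 1, "x": 0.0359, "y": -0.002, "z": 0, "ax": 0, "ay": 0, "az": 0}, {"fingers": 1, "x": 0.0359, "y": -0.002, "z": 0, "ax": 0, "ay": 0, "az": 0}, {"fingers": 1, "x": 0.0359, "y": -0.002, "z": 0, "ax": 0, "ay": 0, "az": 0}]}}

```text
clock: 19.17
tcp_pos: [0.5168, 0.3601, 0.2075]
orientation: [-2.253, -2.189, -0.001]
contact_force: [1.1, 0.6, -0.5]
grip_width: 0.0853
gripper_force: 0.0
```

Emit:
{"op": "arm_command", "data": {"rows": [{"fingers": 1, "x": 0, "y": 0, "z": 0, "ax": 0, "ay": 0, "az": 0}, {"fingers": 1, "x": 0, "y": 0, "z": 0, "ax": 0, "ay": 0, "az": 0}, {"fingers": 1, "x": 0, "y": 0, "z": 0, "ax": 0, "ay": 0, "az": 0}]}}

```text
clock: 19.42
tcp_pos: [0.5172, 0.3575, 0.2073]
orientation: [2.253, 2.188, -0.001]
contact_force: [0.0, -0.3, 0.9]
grip_width: 0.0856
gripper_force: 0.0
```

```bash
python3 - <<'E'
from h import *
from bench import r
o=r.get_obs();state(o)
f=r.grab_frame("wrist");pickle.dump(f,open('w5.pkl','wb'))
t=r.grab_frame("top");s=r.grab_frame("scene");cv2.imwrite('pics/s5.png',s["frame"][:,:,::-1])
for n,w in(("w",cloud(f)),("t",cloud(t)),("s",cloud(s))):
  for nm,X,Y,z in [('case',(.38,.58),(.27,.45),(.0145,.024)),('vb',(.38,.58),(.27,.45),(.038,.055)),('upr',(.5,.58),(-.45,-.27),(.082,.098)),('blk',(.38,.46),(-.45,-.27),(.07,.085)),('plate',(.4,.7),(-.02,.27),(.035,.045))]:
    try:print(n,nm,rect(sel(w,X,Y,z)))
    except Exception: print('none')
print(togo(o,[518.2,357.2,44]))
E
```

```text
t 19.42 tcp [517.2 357.5 207.3] yang -1.68 tilt [ 0.0002 -0.001 ] F [ 0.  -0.3  0.9] w 85.6 gf 0.0 q [-1.17  0.51  0.65  1.75 -0.36  1.01 -0.41]
w case (array([478.6, 358.1]), array([139.3, 115.4]), 88.63, 19.7, 3066)
w vb (array([517.7, 357.3]), array([90.3, 40.1]), -1.27, 44.3, 2309)
w upr (array([0., 0.]), array([0., 0.]), 0.0, nan, 0)
w blk (array([0., 0.]), array([0., 0.]), 0.0, nan, 0)
w plate (array([573.5, 190.5]), array([240.5,  81.6]), -68.93, 39.5, 2615)
t case (array([478.7, 357.9]), array([137.1, 113.2]), 89.04, 18.5, 282)
t vb (array([516.1, 351.4]), array([79.2, 39.7]), 0.51, 42.4, 221)
t upr (array([ 535.8, -359.9]), array([84.9,  9. ]), -1.45, 86.2, 93)
t blk (array([ 422.9, -360.7]), array([49.7, 24.7]), 0.9, 77.1, 171)
t plate (array([578.8, 160.7]), array([260.6, 191. ]), -81.68, 38.8, 3049)
s case (array([480.8, 358.8]), array([143.4, 118.5]), 89.0, 18.7, 763)
s vb (array([519.7, 358.6]), array([91.9, 45.1]), -1.4, 43.3, 465)
s upr (array([ 539.1, -361.6]), array([87.9,  9.2]), -1.01, 86.7, 57)
s blk (array([ 425.9, -360.3]), array([57.3, 25.9]), 2.96, 76.6, 89)
s plate (array([557.9, 132.2]), array([202.1, 142.2]), -81.78, 38.2, 3426)
[-1.000e-01  1.000e+00  1.633e+02]
  return _methods._mean(a, axis=axis, dtype=dtype,
  ret = ret.dtype.type(ret / rcount)
```

View pics/s5.png

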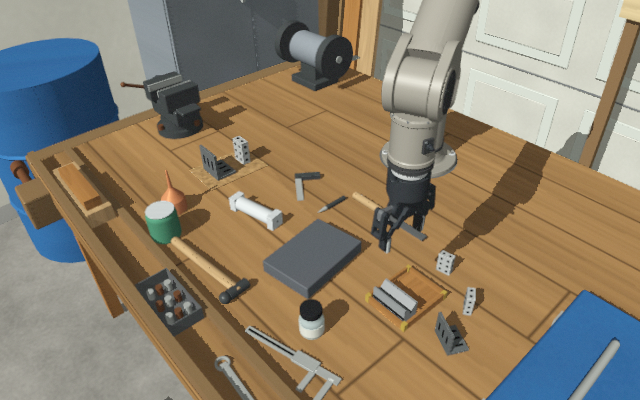

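The scene view shows the angle plate and block standing on the mat at px (218,165) and (240,150), and only the V-block left in the case.

Emit:
{"op": "arm_command", "data": {"rows": [{"fingers": 1, "x": 0, "y": 0.0005, "z": 0.03, "ax": 0, "ay": 0, "az": -0.3}, {"fingers": 1, "x": 0, "y": 0, "z": 0.035, "ax": 0, "ay": 0, "az": 0}, {"fingers": 1, "x": 0, "y": 0, "z": 0.035, "ax": 0, "ay": 0, "az": 0}, {"fingers": 1, "x": 0, "y": 0, "z": 0.035, "ax": 0, "ay": 0, "az": 0}, {"fingers": 1, "x": 0, "y": 0, "z": 0.018, "ax": 0, "ay": 0, "az": 0}, {"fingers": 1, "x": 0, "y": 0, "z": 0.01, "ax": 0, "ay": 0, "az": 0}, {"fingers": 1, "x": 0, "y": 0, "z": 0.002, "ax": 0, "ay": 0, "az": 0}, {"fingers": 1, "x": 0, "y": 0, "z": 0, "ax": 0, "ay": 0, "az": 0}, {"fingers": 1, "x": 0, "y": 0, "z": 0, "ax": 0, "ay": 0, "az": 0}, {"fingers": 1, "x": 0, "y": 0, "z": 0, "ax": 0, "ay": 0, "az": 0}]}}

```text
clock: 20.4
tcp_pos: [0.5187, 0.3587, 0.0443]
orientation: [2.248, 2.194, 0.005]
contact_force: [0.4, 0.2, 0.8]
grip_width: 0.0852
gripper_force: 0.0
```

Emit:
{"op": "arm_command", "data": {"rows": [{"fingers": -1, "x": 0, "y": 0, "z": 0, "ax": 0, "ay": 0, "az": 0}, {"fingers": -1, "x": 0, "y": 0, "z": 0, "ax": 0, "ay": 0, "az": 0}, {"fingers": -1, "x": 0, "y": 0, "z": 0, "ax": 0, "ay": 0, "az": 0}, {"fingers": -1, "x": 0, "y": 0, "z": 0, "ax": 0, "ay": 0, "az": 0}, {"fingers": -1, "x": 0, "y": 0, "z": 0, "ax": 0, "ay": 0, "az": 0}, {"fingers": -1, "x": 0, "y": 0, "z": 0, "ax": 0, "ay": 0, "az": 0}, {"fingers": -1, "x": 0, "y": 0, "z": 0, "ax": 0, "ay": 0, "az": 0}], "grip_force": 80}}

```text
clock: 20.98
tcp_pos: [0.5182, 0.3585, 0.0434]
orientation: [2.248, 2.195, 0.002]
contact_force: [0.3, -0.2, 5.4]
grip_width: 0.0386
gripper_force: 83.3
```

```bash
python3 - <<'E'
from h import *
from bench import r
o=r.get_obs();state(o)
E
```

```text
t 20.98 tcp [518.2 358.5  43.4] yang -1.37 tilt [0.0012 0.001 ] F [ 0.3 -0.2  5.4] w 38.6 gf 83.3 q [-1.07  0.72  0.51  1.83 -0.51  0.72 -0.29]
```

Emit:
{"op": "arm_command", "data": {"rows": [{"fingers": -1, "x": 0, "y": 0, "z": -0.004, "ax": 0, "ay": 0, "az": 0}, {"fingers": -1, "x": 0, "y": 0, "z": -0.012, "ax": 0, "ay": 0, "az": 0}, {"fingers": -1, "x": 0, "y": 0, "z": -0.025, "ax": 0, "ay": 0, "az": 0}, {"fingers": -1, "x": 0, "y": 0, "z": -0.035, "ax": 0, "ay": 0, "az": 0}, {"fingers": -1, "x": 0, "y": 0, "z": -0.03, "ax": 0, "ay": 0, "az": 0}, {"fingers": -1, "x": 0, "y": 0, "z": -0.014, "ax": 0, "ay": 0, "az": 0}]}}

```text
clock: 21.48
tcp_pos: [0.5187, 0.3585, 0.1663]
orientation: [2.248, 2.194, 0.006]
contact_force: [1.8, -0.4, -6.6]
grip_width: 0.038
gripper_force: 82.7
```

Emit:
{"op": "arm_command", "data": {"rows": [{"fingers": -1, "x": -0.0322, "y": 0.0058, "z": 0, "ax": 0, "ay": 0, "az": 0}, {"fingers": -1, "x": -0.0322, "y": 0.0058, "z": 0, "ax": 0, "ay": 0, "az": 0}, {"fingers": -1, "x": -0.0322, "y": 0.0058, "z": 0, "ax": 0, "ay": 0, "az": 0}, {"fingers": -1, "x": -0.0322, "y": 0.0058, "z": 0, "ax": 0, "ay": 0, "az": 0}, {"fingers": -1, "x": -0.0322, "y": 0.0058, "z": 0, "ax": 0, "ay": 0, "az": 0}, {"fingers": -1, "x": -0.0322, "y": 0.0058, "z": 0, "ax": 0, "ay": 0, "az": 0}, {"fingers": -1, "x": -0.0322, "y": 0.0058, "z": 0, "ax": 0, "ay": 0, "az": 0}, {"fingers": -1, "x": 0, "y": 0, "z": 0, "ax": 0, "ay": 0, "az": -5}, {"fingers": -1, "x": 0, "y": 0, "z": 0, "ax": 0, "ay": 0, "az": -4.7}]}}

```text
clock: 22.23
tcp_pos: [0.552, 0.1281, 0.1619]
orientation: [-2.056, -2.375, 0.004]
contact_force: [0.4, 1.0, -8.1]
grip_width: 0.0382
gripper_force: 82.3
```

Emit:
{"op": "arm_command", "data": {"rows": [{"fingers": -1, "x": 0, "y": 0, "z": 0, "ax": 0, "ay": 0, "az": 0}, {"fingers": -1, "x": 0, "y": 0, "z": 0, "ax": 0, "ay": 0, "az": 0}, {"fingers": -1, "x": 0, "y": 0, "z": 0, "ax": 0, "ay": 0, "az": 0}]}}

```text
clock: 22.48
tcp_pos: [0.5522, 0.1324, 0.1621]
orientation: [-2.055, -2.375, 0.001]
contact_force: [0.0, -0.1, -8.0]
grip_width: 0.0383
gripper_force: 82.3
```

```bash
python3 - <<'E'
from h import *
from bench import r
o=r.get_obs();state(o)
f=r.grab_frame("wrist");pickle.dump(f,open('w6.pkl','wb'));cv2.imwrite('pics/w6.png',f["frame"][:,:,::-1])
w=cloud(f)
print('plate',rect(sel(w,(.43,.68),(.03,.25),(.036,.044))),'vb',rect(sel(w,(.45,.65),(.04,.23),(.15,.17))))
t=cloud(r.grab_frame("top"));print('case',rect(sel(t,(.38,.58),(.27,.45),(.0145,.024))))
print(togo(o,[553.2,132.3,78]))
E
```

```text
t 22.48 tcp [552.2 132.4 162.1] yang 8.25 tilt [-0.0011 -0.0002] F [ 0.  -0.1 -8. ] w 38.3 gf 82.3 q [-0.81  0.46  0.61  1.93 -0.34  0.86  0.12]
plate (array([553.7, 131.2]), array([200.5, 139.9]), -81.68, 39.7, 23831) vb (array([552.5, 134.9]), array([92.3, 62.1]), 27.07, 159.7, 15057)
case (array([479.2, 358.5]), array([138.3, 114.9]), 88.76, 18.4, 386)
[-0.2  1.1 84.1]
```

View pics/w6.png

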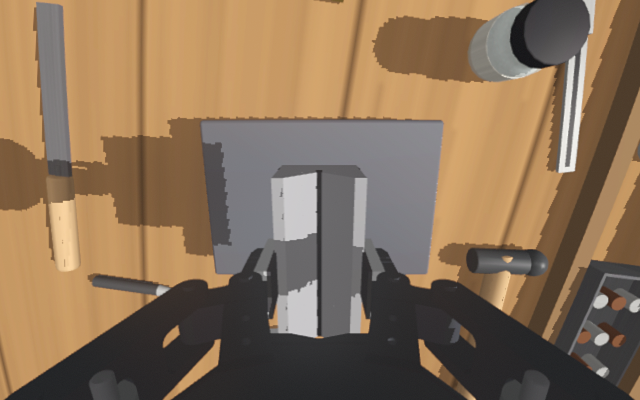

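The wrist view shows the V-block, groove up, over the middle of the granite plate (plate spans columns 203–442 at the far edge).

Emit:
{"op": "arm_command", "data": {"rows": [{"fingers": -1, "x": 0, "y": 0.0013, "z": 0.02, "ax": 0, "ay": 0, "az": 0}, {"fingers": -1, "x": 0, "y": 0, "z": 0.03, "ax": 0, "ay": 0, "az": 0}, {"fingers": -1, "x": 0, "y": 0, "z": 0.02, "ax": 0, "ay": 0, "az": 0}, {"fingers": -1, "x": 0, "y": 0, "z": 0.01, "ax": 0, "ay": 0, "az": 0}, {"fingers": -1, "x": 0, "y": 0, "z": 0.002, "ax": 0, "ay": 0, "az": 0}, {"fingers": -1, "x": 0, "y": 0, "z": 0, "ax": 0, "ay": 0, "az": 0}, {"fingers": -1, "x": 0, "y": 0, "z": 0, "ax": 0, "ay": 0, "az": 0}, {"fingers": -1, "x": 0, "y": 0, "z": 0, "ax": 0, "ay": 0, "az": 0}]}}

```text
clock: 23.25
tcp_pos: [0.5552, 0.1324, 0.0819]
orientation: [2.053, 2.376, 0.004]
contact_force: [0.1, -0.1, -7.5]
grip_width: 0.0388
gripper_force: 82.3
```

Emit:
{"op": "arm_command", "data": {"rows": [{"fingers": -1, "x": 0, "y": 0, "z": 0.0015, "ax": 0, "ay": 0, "az": 0}, {"fingers": -1, "x": 0, "y": 0, "z": 0, "ax": 0, "ay": 0, "az": 0}, {"fingers": -1, "x": 0, "y": 0, "z": 0, "ax": 0, "ay": 0, "az": 0}]}}

```text
clock: 23.5
tcp_pos: [0.5542, 0.1323, 0.0794]
orientation: [2.054, 2.377, 0.001]
contact_force: [0.1, -0.7, -7.4]
grip_width: 0.0382
gripper_force: 82.4
```

Emit:
{"op": "arm_command", "data": {"rows": [{"fingers": -1, "x": 0, "y": 0, "z": 0.001, "ax": 0, "ay": 0, "az": 0}, {"fingers": -1, "x": 0, "y": 0, "z": 0, "ax": 0, "ay": 0, "az": 0}, {"fingers": -1, "x": 0, "y": 0, "z": 0, "ax": 0, "ay": 0, "az": 0}]}}

```text
clock: 23.75
tcp_pos: [0.554, 0.1321, 0.078]
orientation: [-2.054, -2.377, 0.0]
contact_force: [0.1, -0.5, -7.6]
grip_width: 0.0384
gripper_force: 82.4
```

Emit:
{"op": "arm_command", "data": {"rows": [{"fingers": -1, "x": 0, "y": 0, "z": 0.001, "ax": 0, "ay": 0, "az": 0}, {"fingers": -1, "x": 0, "y": 0, "z": 0, "ax": 0, "ay": 0, "az": 0}, {"fingers": -1, "x": 0, "y": 0, "z": 0, "ax": 0, "ay": 0, "az": 0}]}}

```text
clock: 24.0
tcp_pos: [0.554, 0.1321, 0.0769]
orientation: [-2.054, -2.377, 0.0]
contact_force: [-0.8, -0.6, -7.9]
grip_width: 0.0384
gripper_force: 82.4
```

Emit:
{"op": "arm_command", "data": {"rows": [{"fingers": -1, "x": 0, "y": 0, "z": 0.0008, "ax": 0, "ay": 0, "az": 0}, {"fingers": -1, "x": 0, "y": 0, "z": 0, "ax": 0, "ay": 0, "az": 0}, {"fingers": -1, "x": 0, "y": 0, "z": 0, "ax": 0, "ay": 0, "az": 0}]}}

```text
clock: 24.25
tcp_pos: [0.554, 0.1321, 0.0761]
orientation: [-2.054, -2.377, 0.0]
contact_force: [-0.8, -0.1, -7.1]
grip_width: 0.0383
gripper_force: 82.4
```

Emit:
{"op": "arm_command", "data": {"rows": [{"fingers": -1, "x": 0, "y": 0, "z": 0.0007, "ax": 0, "ay": 0, "az": 0}, {"fingers": -1, "x": 0, "y": 0, "z": 0, "ax": 0, "ay": 0, "az": 0}, {"fingers": -1, "x": 0, "y": 0, "z": 0, "ax": 0, "ay": 0, "az": 0}]}}

```text
clock: 24.5
tcp_pos: [0.5541, 0.1321, 0.0755]
orientation: [2.054, 2.377, -0.0]
contact_force: [-0.4, 0.3, -7.7]
grip_width: 0.0386
gripper_force: 82.7
```

Emit:
{"op": "arm_command", "data": {"rows": [{"fingers": -1, "x": 0, "y": 0, "z": 0.0006, "ax": 0, "ay": 0, "az": 0}, {"fingers": -1, "x": 0, "y": 0, "z": 0, "ax": 0, "ay": 0, "az": 0}, {"fingers": -1, "x": 0, "y": 0, "z": 0, "ax": 0, "ay": 0, "az": 0}]}}

```text
clock: 24.75
tcp_pos: [0.5541, 0.1321, 0.0754]
orientation: [-2.054, -2.377, -0.001]
contact_force: [-4.1, -0.5, 3.1]
grip_width: 0.0386
gripper_force: 83.6
```

Emit:
{"op": "arm_command", "data": {"rows": [{"fingers": -1, "x": 0, "y": 0, "z": 0.0005, "ax": 0, "ay": 0, "az": 0}, {"fingers": -1, "x": 0, "y": 0, "z": 0, "ax": 0, "ay": 0, "az": 0}, {"fingers": -1, "x": 0, "y": 0, "z": 0, "ax": 0, "ay": 0, "az": 0}]}}

```text
clock: 25.0
tcp_pos: [0.5541, 0.1321, 0.0754]
orientation: [-2.054, -2.376, -0.001]
contact_force: [-5.8, -1.0, 8.0]
grip_width: 0.0386
gripper_force: 84.7
```

Emit:
{"op": "arm_command", "data": {"rows": [{"fingers": 1, "x": 0, "y": 0, "z": 0, "ax": 0, "ay": 0, "az": 0}, {"fingers": 1, "x": 0, "y": 0, "z": 0, "ax": 0, "ay": 0, "az": 0}, {"fingers": 1, "x": 0, "y": 0, "z": 0, "ax": 0, "ay": 0, "az": 0}, {"fingers": 1, "x": 0, "y": 0, "z": -0.01, "ax": 0, "ay": 0, "az": 0}, {"fingers": 1, "x": 0, "y": 0, "z": -0.03, "ax": 0, "ay": 0, "az": 0}, {"fingers": 1, "x": 0, "y": 0, "z": -0.04, "ax": 0, "ay": 0, "az": 0}, {"fingers": 1, "x": 0, "y": 0, "z": -0.04, "ax": 0, "ay": 0, "az": 0}, {"fingers": 1, "x": 0, "y": 0, "z": -0.03, "ax": 0, "ay": 0, "az": 0}, {"fingers": 1, "x": 0, "y": 0, "z": 0, "ax": 0, "ay": 0, "az": 0}, {"fingers": 1, "x": 0, "y": 0, "z": 0, "ax": 0, "ay": 0, "az": 0}]}}

```text
clock: 25.83
tcp_pos: [0.5554, 0.1324, 0.2269]
orientation: [2.053, 2.376, 0.007]
contact_force: [-0.7, -0.6, -0.3]
grip_width: 0.0854
gripper_force: 0.0
```

```bash
python3 - <<'E'
from h import *
from bench import r
o=r.get_obs();state(o)
f=r.grab_frame("wrist");pickle.dump(f,open('w7.pkl','wb'))
w=cloud(f)
print('plate',rect(sel(w,(.43,.68),(.03,.25),(.036,.044))),'vb',rect(sel(w,(.45,.65),(.04,.23),(.07,.085))))
E
```

```text
t 25.83 tcp [555.4 132.4 226.9] yang 8.33 tilt [0.0044 0.0024] F [-0.7 -0.6 -0.3] w 85.4 gf 0.0 q [-0.86  0.38  0.66  1.87 -0.28  0.98  0.07]
plate (array([553.8, 131.2]), array([200.1, 138.4]), -81.69, 39.7, 19190) vb (array([553.3, 130.8]), array([90.7, 40.1]), 8.27, 76.2, 2497)
```

Emit:
{"op": "arm_command", "data": {"rows": [{"fingers": 1, "x": 0, "y": 0, "z": 0, "ax": 0, "ay": 0, "az": 5}, {"fingers": 1, "x": 0, "y": 0, "z": 0, "ax": 0, "ay": 0, "az": 4.9}, {"fingers": 1, "x": 0, "y": 0, "z": 0, "ax": 0, "ay": 0, "az": 0}]}}

```text
clock: 26.13
tcp_pos: [0.5531, 0.1319, 0.2228]
orientation: [-2.254, -2.187, 0.005]
contact_force: [-0.2, -0.0, -0.1]
grip_width: 0.0854
gripper_force: 0.0
```

Emit:
{"op": "arm_command", "data": {"rows": [{"fingers": 1, "x": -0.0351, "y": 0, "z": 0, "ax": 0, "ay": 0, "az": 0}, {"fingers": 1, "x": -0.0351, "y": 0, "z": 0, "ax": 0, "ay": 0, "az": 0}, {"fingers": 1, "x": -0.0351, "y": 0, "z": 0, "ax": 0, "ay": 0, "az": 0}, {"fingers": 1, "x": -0.0351, "y": 0, "z": 0, "ax": 0, "ay": 0, "az": 0}, {"fingers": 1, "x": -0.0351, "y": 0, "z": 0, "ax": 0, "ay": 0, "az": 0}, {"fingers": 1, "x": -0.0351, "y": 0, "z": 0, "ax": 0, "ay": 0, "az": 0}, {"fingers": 1, "x": -0.0351, "y": 0, "z": 0, "ax": 0, "ay": 0, "az": 0}]}}

```text
clock: 26.72
tcp_pos: [0.5464, -0.115, 0.2233]
orientation: [-2.247, -2.193, 0.002]
contact_force: [0.5, 0.3, -0.5]
grip_width: 0.085
gripper_force: 0.0
```

Emit:
{"op": "arm_command", "data": {"rows": [{"fingers": 1, "x": -0.0351, "y": -0.0005, "z": 0, "ax": 0, "ay": 0, "az": 0}, {"fingers": 1, "x": -0.0351, "y": -0.0005, "z": 0, "ax": 0, "ay": 0, "az": 0}, {"fingers": 1, "x": -0.0351, "y": -0.0005, "z": 0, "ax": 0, "ay": 0, "az": 0}, {"fingers": 1, "x": -0.0351, "y": -0.0005, "z": 0, "ax": 0, "ay": 0, "az": 0}, {"fingers": 1, "x": -0.0351, "y": -0.0005, "z": 0, "ax": 0, "ay": 0, "az": 0}, {"fingers": 1, "x": -0.0351, "y": -0.0005, "z": 0, "ax": 0, "ay": 0, "az": 0}, {"fingers": 1, "x": -0.0351, "y": -0.0005, "z": 0, "ax": 0, "ay": 0, "az": 0}, {"fingers": 1, "x": 0, "y": 0, "z": 0, "ax": 0, "ay": 0, "az": 0}, {"fingers": 1, "x": 0, "y": 0, "z": 0, "ax": 0, "ay": 0, "az": 0}, {"fingers": 1, "x": 0, "y": 0, "z": 0, "ax": 0, "ay": 0, "az": 0}]}}

```text
clock: 27.55
tcp_pos: [0.5368, -0.3583, 0.2231]
orientation: [-2.248, -2.191, 0.0]
contact_force: [-0.1, 0.3, -1.0]
grip_width: 0.0852
gripper_force: 0.0
```

```bash
python3 - <<'E'
from h import *
from bench import r
o=r.get_obs();state(o)
f=r.grab_frame("wrist");w=cloud(f)
print('upr',rect(sel(w,(.5,.58),(-.45,-.27),(.082,.098))),'blk',rect(sel(w,(.38,.46),(-.45,-.27),(.072,.085))))
print(togo(o,[536.2,-360.8,68.5]))
E
```

```text
t 27.55 tcp [ 536.8 -358.3  223.1] yang -1.49 tilt [-0.0019  0.0015] F [-0.1  0.3 -1. ] w 85.2 gf 0.0 q [-0.01  0.54  0.73  1.69 -0.4   1.06  0.82]
upr (array([ 535.4, -362.3]), array([87.8,  7.9]), -1.96, 87.6, 847) blk (array([ 422. , -361.9]), array([50.5, 26.1]), -1.39, 77.7, 1449)
[ -2.8  -0.2 154.6]
```

Emit:
{"op": "arm_command", "data": {"rows": [{"fingers": 1, "x": -0.0025, "y": -0.0005, "z": 0.03, "ax": 0, "ay": 0, "az": 0.2}, {"fingers": 1, "x": 0, "y": 0, "z": 0.035, "ax": 0, "ay": 0, "az": 0}, {"fingers": 1, "x": 0, "y": 0, "z": 0.035, "ax": 0, "ay": 0, "az": 0}, {"fingers": 1, "x": 0, "y": 0, "z": 0.035, "ax": 0, "ay": 0, "az": 0}, {"fingers": 1, "x": 0, "y": 0, "z": 0.015, "ax": 0, "ay": 0, "az": 0}, {"fingers": 1, "x": 0, "y": 0, "z": 0.005, "ax": 0, "ay": 0, "az": 0}, {"fingers": 1, "x": 0, "y": 0, "z": 0, "ax": 0, "ay": 0, "az": 0}, {"fingers": 1, "x": 0, "y": 0, "z": 0, "ax": 0, "ay": 0, "az": 0}, {"fingers": 1, "x": 0, "y": 0, "z": 0, "ax": 0, "ay": 0, "az": 0}]}}

```text
clock: 28.35
tcp_pos: [0.5379, -0.3623, 0.0716]
orientation: [2.253, 2.185, 0.002]
contact_force: [0.3, 0.5, 0.6]
grip_width: 0.0852
gripper_force: 0.0
```

Emit:
{"op": "arm_command", "data": {"rows": [{"fingers": -1, "x": 0, "y": 0, "z": 0, "ax": 0, "ay": 0, "az": 0}, {"fingers": -1, "x": 0, "y": 0, "z": 0, "ax": 0, "ay": 0, "az": 0}, {"fingers": -1, "x": 0, "y": 0, "z": 0, "ax": 0, "ay": 0, "az": 0}, {"fingers": -1, "x": 0, "y": 0, "z": 0, "ax": 0, "ay": 0, "az": 0}, {"fingers": -1, "x": 0, "y": 0, "z": 0, "ax": 0, "ay": 0, "az": 0}, {"fingers": -1, "x": 0, "y": 0, "z": 0, "ax": 0, "ay": 0, "az": 0}, {"fingers": -1, "x": 0, "y": 0, "z": 0, "ax": 0, "ay": 0, "az": 0}, {"fingers": -1, "x": 0, "y": 0, "z": 0, "ax": 0, "ay": 0, "az": 0}], "grip_force": 60}}

```text
clock: 29.02
tcp_pos: [0.5366, -0.3616, 0.0695]
orientation: [2.255, 2.187, 0.0]
contact_force: [-1.0, 0.1, 2.1]
grip_width: 0.0068
gripper_force: 59.6
```

```bash
python3 - <<'E'
from h import *
from bench import r
o=r.get_obs();state(o)
print((togo(o,[481.2,359.3,0])/20).round(2))
E
```

```text
t 29.02 tcp [ 536.6 -361.6   69.5] yang -1.77 tilt [0.0001 0.    ] F [-1.   0.1  2.1] w 6.8 gf 59.6 q [ 0.08  0.72  0.6   1.79 -0.55  0.8   0.92]
[35.94 -3.88  3.48]
```

Emit:
{"op": "arm_command", "data": {"rows": [{"fingers": -1, "x": 0, "y": 0, "z": -0.005, "ax": 0, "ay": 0, "az": 0}, {"fingers": -1, "x": 0, "y": 0, "z": -0.015, "ax": 0, "ay": 0, "az": 0}, {"fingers": -1, "x": 0, "y": 0, "z": -0.03, "ax": 0, "ay": 0, "az": 0}, {"fingers": -1, "x": 0, "y": 0, "z": -0.035, "ax": 0, "ay": 0, "az": 0}, {"fingers": -1, "x": 0, "y": 0, "z": -0.035, "ax": 0, "ay": 0, "az": 0}, {"fingers": -1, "x": 0, "y": 0, "z": -0.025, "ax": 0, "ay": 0, "az": 0}]}}

```text
clock: 29.52
tcp_pos: [0.5364, -0.362, 0.2178]
orientation: [2.255, 2.185, 0.0]
contact_force: [1.0, -0.8, -7.1]
grip_width: 0.0078
gripper_force: 59.5
```

Emit:
{"op": "arm_command", "data": {"rows": [{"fingers": -1, "x": 0.0359, "y": -0.0039, "z": 0, "ax": 0, "ay": 0, "az": 0}, {"fingers": -1, "x": 0.0359, "y": -0.0039, "z": 0, "ax": 0, "ay": 0, "az": 0}, {"fingers": -1, "x": 0.0359, "y": -0.0039, "z": 0, "ax": 0, "ay": 0, "az": 0}, {"fingers": -1, "x": 0.0359, "y": -0.0039, "z": 0, "ax": 0, "ay": 0, "az": 0}, {"fingers": -1, "x": 0.0359, "y": -0.0039, "z": 0, "ax": 0, "ay": 0, "az": 0}, {"fingers": -1, "x": 0.0359, "y": -0.0039, "z": 0, "ax": 0, "ay": 0, "az": 0}, {"fingers": -1, "x": 0.0359, "y": -0.0039, "z": 0, "ax": 0, "ay": 0, "az": 0}, {"fingers": -1, "x": 0.0359, "y": -0.0039, "z": 0, "ax": 0, "ay": 0, "az": 0}, {"fingers": -1, "x": 0.0359, "y": -0.0039, "z": 0, "ax": 0, "ay": 0, "az": 0}, {"fingers": -1, "x": 0.0359, "y": -0.0039, "z": 0, "ax": 0, "ay": 0, "az": 0}]}}

```text
clock: 30.35
tcp_pos: [0.5075, -0.0001, 0.2148]
orientation: [-2.256, -2.186, 0.0]
contact_force: [0.3, 0.0, -6.5]
grip_width: 0.0071
gripper_force: 59.3
```

Emit:
{"op": "arm_command", "data": {"rows": [{"fingers": -1, "x": 0.0359, "y": -0.0039, "z": 0, "ax": 0, "ay": 0, "az": 0}, {"fingers": -1, "x": 0.0359, "y": -0.0039, "z": 0, "ax": 0, "ay": 0, "az": 0}, {"fingers": -1, "x": 0.0359, "y": -0.0039, "z": 0, "ax": 0, "ay": 0, "az": 0}, {"fingers": -1, "x": 0.0359, "y": -0.0039, "z": 0, "ax": 0, "ay": 0, "az": 0}, {"fingers": -1, "x": 0.0359, "y": -0.0039, "z": 0, "ax": 0, "ay": 0, "az": 0}, {"fingers": -1, "x": 0.0359, "y": -0.0039, "z": 0, "ax": 0, "ay": 0, "az": 0}, {"fingers": -1, "x": 0.0359, "y": -0.0039, "z": 0, "ax": 0, "ay": 0, "az": 0}, {"fingers": -1, "x": 0.0359, "y": -0.0039, "z": 0, "ax": 0, "ay": 0, "az": 0}, {"fingers": -1, "x": 0.0359, "y": -0.0039, "z": 0, "ax": 0, "ay": 0, "az": 0}, {"fingers": -1, "x": 0.0359, "y": -0.0039, "z": 0, "ax": 0, "ay": 0, "az": 0}]}}

```text
clock: 31.18
tcp_pos: [0.4798, 0.3596, 0.2148]
orientation: [-2.256, -2.186, 0.001]
contact_force: [0.9, -0.6, -6.9]
grip_width: 0.0071
gripper_force: 59.3
```

Emit:
{"op": "arm_command", "data": {"rows": [{"fingers": -1, "x": 0, "y": 0, "z": 0, "ax": 0, "ay": 0, "az": 0}, {"fingers": -1, "x": 0, "y": 0, "z": 0, "ax": 0, "ay": 0, "az": 0}, {"fingers": -1, "x": 0, "y": 0, "z": 0, "ax": 0, "ay": 0, "az": 0}]}}

```text
clock: 31.43
tcp_pos: [0.4803, 0.3577, 0.2143]
orientation: [2.255, 2.187, -0.002]
contact_force: [0.4, -1.2, -7.2]
grip_width: 0.007
gripper_force: 59.3
```

```bash
python3 - <<'E'
from h import *
from bench import r
o=r.get_obs();state(o);print(togo(o,[481.2,358.5,74.5]))
w=cloud(r.grab_frame("wrist"));print('case',rect(sel(w,(.38,.58),(.27,.45),(.0145,.024))),'plate top',rect(sel(w,(.4,.57),(.27,.45),(.225,.245))))
E
```

```text
t 31.43 tcp [480.3 357.7 214.3] yang -1.75 tilt [-0.0005 -0.0016] F [ 0.4 -1.2 -7.2] w 7.0 gf 59.3 q [-1.23  0.45  0.65  1.81 -0.32  0.99 -0.48]
[  1.    0.9 139.8]
case (array([479.1, 358.2]), array([139.4, 115.2]), 88.45, 19.7, 2130) plate top (array([485.2, 363.7]), array([66.7, 52. ]), 44.19, 232.7, 5620)
```

Emit:
{"op": "arm_command", "data": {"rows": [{"fingers": -1, "x": 0.0008, "y": 0, "z": 0.025, "ax": 0, "ay": 0, "az": -0.2}, {"fingers": -1, "x": 0, "y": 0, "z": 0.035, "ax": 0, "ay": 0, "az": 0}, {"fingers": -1, "x": 0, "y": 0, "z": 0.03, "ax": 0, "ay": 0, "az": 0}, {"fingers": -1, "x": 0, "y": 0, "z": 0.012, "ax": 0, "ay": 0, "az": 0}, {"fingers": -1, "x": 0, "y": 0, "z": 0, "ax": 0, "ay": 0, "az": 0}, {"fingers": -1, "x": 0, "y": 0, "z": 0, "ax": 0, "ay": 0, "az": 0}, {"fingers": -1, "x": 0, "y": 0, "z": 0, "ax": 0, "ay": 0, "az": 0}, {"fingers": -1, "x": 0, "y": 0, "z": 0, "ax": 0, "ay": 0, "az": 0}]}}

```text
clock: 32.15
tcp_pos: [0.4823, 0.36, 0.1146]
orientation: [2.252, 2.19, 0.006]
contact_force: [0.3, -0.1, -6.6]
grip_width: 0.0072
gripper_force: 59.7
```

```bash
python3 - <<'E'
from h import *
from bench import r
o=r.get_obs();state(o);print(togo(o,[481.2,358.5,74.5]))
E
```

```text
t 32.15 tcp [482.3 360.  114.6] yang -1.6 tilt [0.0028 0.0026] F [ 0.3 -0.1 -6.6] w 7.2 gf 59.7 q [-1.16  0.58  0.56  1.88 -0.42  0.8  -0.4 ]
[-1.6 -1.1 40.1]
```

Emit:
{"op": "arm_command", "data": {"rows": [{"fingers": -1, "x": -0.001, "y": -0.0006, "z": 0.012, "ax": 0, "ay": 0, "az": 0}, {"fingers": -1, "x": 0, "y": 0, "z": 0.012, "ax": 0, "ay": 0, "az": 0}, {"fingers": -1, "x": 0, "y": 0, "z": 0.008, "ax": 0, "ay": 0, "az": 0}, {"fingers": -1, "x": 0, "y": 0, "z": 0.002, "ax": 0, "ay": 0, "az": 0}, {"fingers": -1, "x": 0, "y": 0, "z": 0, "ax": 0, "ay": 0, "az": 0}, {"fingers": -1, "x": 0, "y": 0, "z": 0, "ax": 0, "ay": 0, "az": 0}, {"fingers": -1, "x": 0, "y": 0, "z": 0, "ax": 0, "ay": 0, "az": 0}, {"fingers": -1, "x": 0, "y": 0, "z": 0, "ax": 0, "ay": 0, "az": 0}]}}

```text
clock: 32.82
tcp_pos: [0.4805, 0.3586, 0.0788]
orientation: [2.252, 2.191, 0.001]
contact_force: [-0.5, -0.4, -7.0]
grip_width: 0.0073
gripper_force: 59.6
```

Emit:
{"op": "arm_command", "data": {"rows": [{"fingers": -1, "x": 0, "y": 0, "z": 0.0015, "ax": 0, "ay": 0, "az": 0}, {"fingers": -1, "x": 0, "y": 0, "z": 0, "ax": 0, "ay": 0, "az": 0}, {"fingers": -1, "x": 0, "y": 0, "z": 0, "ax": 0, "ay": 0, "az": 0}]}}

```text
clock: 33.07
tcp_pos: [0.4801, 0.3584, 0.077]
orientation: [-2.251, -2.191, -0.0]
contact_force: [-0.3, -0.2, -7.4]
grip_width: 0.007
gripper_force: 59.6
```

Emit:
{"op": "arm_command", "data": {"rows": [{"fingers": -1, "x": 0, "y": 0, "z": 0.0012, "ax": 0, "ay": 0, "az": 0}, {"fingers": -1, "x": 0, "y": 0, "z": 0, "ax": 0, "ay": 0, "az": 0}, {"fingers": -1, "x": 0, "y": 0, "z": 0, "ax": 0, "ay": 0, "az": 0}]}}

```text
clock: 33.32
tcp_pos: [0.4801, 0.3584, 0.0756]
orientation: [-2.252, -2.191, 0.0]
contact_force: [0.6, 0.2, -7.0]
grip_width: 0.0072
gripper_force: 59.7
```

Emit:
{"op": "arm_command", "data": {"rows": [{"fingers": -1, "x": 0, "y": 0.001, "z": 0.0008, "ax": 0, "ay": 0, "az": 0}, {"fingers": -1, "x": 0, "y": 0, "z": 0, "ax": 0, "ay": 0, "az": 0}, {"fingers": -1, "x": 0, "y": 0, "z": 0, "ax": 0, "ay": 0, "az": 0}]}}

```text
clock: 33.57
tcp_pos: [0.4812, 0.3584, 0.0749]
orientation: [-2.252, -2.191, -0.0]
contact_force: [-0.4, -0.1, -7.4]
grip_width: 0.0075
gripper_force: 59.7
```

Emit:
{"op": "arm_command", "data": {"rows": [{"fingers": -1, "x": 0, "y": 0, "z": 0.0008, "ax": 0, "ay": 0, "az": 0}, {"fingers": -1, "x": 0, "y": 0, "z": 0, "ax": 0, "ay": 0, "az": 0}, {"fingers": -1, "x": 0, "y": 0, "z": 0, "ax": 0, "ay": 0, "az": 0}]}}

```text
clock: 33.82
tcp_pos: [0.4814, 0.3582, 0.0746]
orientation: [-2.252, -2.19, -0.001]
contact_force: [-1.6, -1.8, 1.8]
grip_width: 0.0073
gripper_force: 60.9
```

Emit:
{"op": "arm_command", "data": {"rows": [{"fingers": -1, "x": 0, "y": 0, "z": 0.0006, "ax": 0, "ay": 0, "az": 0}, {"fingers": -1, "x": 0, "y": 0, "z": 0, "ax": 0, "ay": 0, "az": 0}, {"fingers": -1, "x": 0, "y": 0, "z": 0, "ax": 0, "ay": 0, "az": 0}]}}

```text
clock: 34.07
tcp_pos: [0.4815, 0.3581, 0.0745]
orientation: [-2.252, -2.19, -0.001]
contact_force: [-3.6, -4.1, 8.1]
grip_width: 0.0073
gripper_force: 62.1
```

Emit:
{"op": "arm_command", "data": {"rows": [{"fingers": 1, "x": 0, "y": 0, "z": 0, "ax": 0, "ay": 0, "az": 0}, {"fingers": 1, "x": 0, "y": 0, "z": 0, "ax": 0, "ay": 0, "az": 0}, {"fingers": 1, "x": 0, "y": 0, "z": 0, "ax": 0, "ay": 0, "az": 0}, {"fingers": 1, "x": 0, "y": 0, "z": 0, "ax": 0, "ay": 0, "az": 0}, {"fingers": 1, "x": 0, "y": 0, "z": -0.02, "ax": 0, "ay": 0, "az": 0}, {"fingers": 1, "x": 0, "y": 0, "z": -0.03, "ax": 0, "ay": 0, "az": 0}, {"fingers": 1, "x": 0, "y": 0, "z": -0.03, "ax": 0, "ay": 0, "az": 0}, {"fingers": 1, "x": 0, "y": 0, "z": -0.03, "ax": 0, "ay": 0, "az": 0}, {"fingers": 1, "x": 0, "y": 0, "z": -0.03, "ax": 0, "ay": 0, "az": 0}, {"fingers": 1, "x": 0, "y": 0, "z": 0, "ax": 0, "ay": 0, "az": 0}]}}

```text
clock: 34.9
tcp_pos: [0.4843, 0.3599, 0.2195]
orientation: [2.252, 2.19, 0.016]
contact_force: [0.9, -0.1, 0.1]
grip_width: 0.0853
gripper_force: 0.0
```

Emit:
{"op": "arm_command", "data": {"rows": [{"fingers": 1, "x": 0, "y": 0, "z": 0, "ax": 0, "ay": 0, "az": -7}, {"fingers": 1, "x": 0, "y": 0, "z": 0, "ax": 0, "ay": 0, "az": -7}, {"fingers": 1, "x": 0, "y": 0, "z": 0, "ax": 0, "ay": 0, "az": -7}, {"fingers": 1, "x": 0, "y": 0, "z": 0, "ax": 0, "ay": 0, "az": -7}, {"fingers": 1, "x": 0, "y": 0, "z": 0, "ax": 0, "ay": 0, "az": -7}, {"fingers": 1, "x": 0, "y": 0, "z": 0, "ax": 0, "ay": 0, "az": -7}, {"fingers": 1, "x": 0, "y": 0, "z": 0, "ax": 0, "ay": 0, "az": -7}, {"fingers": 1, "x": 0, "y": 0, "z": 0, "ax": 0, "ay": 0, "az": -7}, {"fingers": 1, "x": 0, "y": 0, "z": 0, "ax": 0, "ay": 0, "az": -7}, {"fingers": 1, "x": 0, "y": 0, "z": 0, "ax": 0, "ay": 0, "az": -7}]}}

```text
clock: 35.73
tcp_pos: [0.4811, 0.3583, 0.2131]
orientation: [-0.578, -3.088, 0.0]
contact_force: [0.9, -0.1, -1.3]
grip_width: 0.0853
gripper_force: 0.0
```

Emit:
{"op": "arm_command", "data": {"rows": [{"fingers": 1, "x": 0, "y": 0, "z": 0, "ax": 0, "ay": 0, "az": -7}, {"fingers": 1, "x": 0, "y": 0, "z": 0, "ax": 0, "ay": 0, "az": -7}, {"fingers": 1, "x": 0, "y": 0, "z": 0, "ax": 0, "ay": 0, "az": -6.2}, {"fingers": 1, "x": 0, "y": 0, "z": 0, "ax": 0, "ay": 0, "az": 0}, {"fingers": 1, "x": 0, "y": 0, "z": 0, "ax": 0, "ay": 0, "az": 0}, {"fingers": 1, "x": 0, "y": 0, "z": 0, "ax": 0, "ay": 0, "az": 0}]}}

```text
clock: 36.23
tcp_pos: [0.4812, 0.3582, 0.2133]
orientation: [-0.043, -3.141, 0.0]
contact_force: [-0.1, 0.1, -0.7]
grip_width: 0.0856
gripper_force: 0.0
```

```bash
python3 - <<'E'
from h import *
from bench import r
o=r.get_obs();state(o)
f=r.grab_frame("wrist");w=cloud(f);cv2.imwrite('pics/w8.png',f["frame"][:,:,::-1])
for z in[(.0175,.025),(.085,.1)]:print(rect(sel(w,(.38,.58),(.27,.45),z)))
q=sel(w,(.41,.475),(.3,.41),(.004,.03));print(np.histogram(q[:,2],bins=np.arange(.004,.03,.002))[0],'foot',rect(q[(q[:,2]>.0135)&(q[:,2]<.018)]))
a=togo(o,[500,0,215]);print(a/10,(togo(o,[420.3,-361,215])-a)/10)
E
```

```text
t 36.23 tcp [481.2 358.2 213.3] yang 88.44 tilt [-0.0001 -0.0001] F [-0.1  0.1 -0.7] w 85.6 gf 0.0 q [-0.96  0.4   0.28  1.79 -0.13  0.97  0.92]
(array([479.3, 357.8]), array([140.6, 114.5]), 88.71, 19.8, 2673)
(array([480.9, 356.6]), array([88.2,  8.7]), -1.11, 92.5, 1077)
[   8  580  347   23   78 2594 1561  599  349    2    0    0] foot (array([443., 358.]), array([104.3,  64.6]), 0.57, 15.8, 4195)
[ -2.86 -35.76  -0.17] [  6.99 -36.3    0.  ]
```

View pics/w8.png

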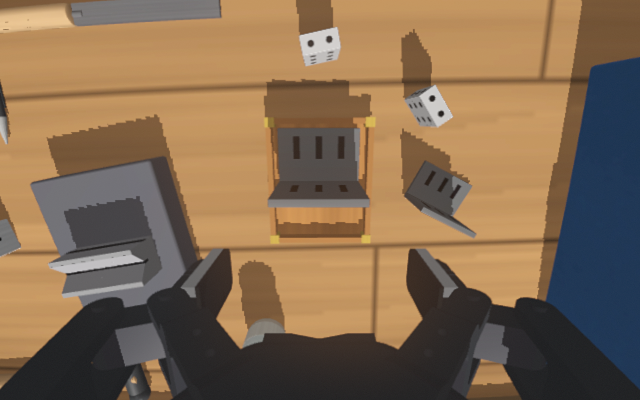

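The wrist view shows the angle plate back in the front bay (upright at px 318,195), flat and turned as before, with the far bay empty. The V-block sits on the granite plate at lower left.

Emit:
{"op": "arm_command", "data": {"rows": [{"fingers": 1, "x": -0.0029, "y": -0.0358, "z": 0, "ax": 0, "ay": 0, "az": 0}, {"fingers": 1, "x": -0.0029, "y": -0.0358, "z": 0, "ax": 0, "ay": 0, "az": 0}, {"fingers": 1, "x": -0.0029, "y": -0.0358, "z": 0, "ax": 0, "ay": 0, "az": 0}, {"fingers": 1, "x": -0.0029, "y": -0.0358, "z": 0, "ax": 0, "ay": 0, "az": 0}, {"fingers": 1, "x": -0.0029, "y": -0.0358, "z": 0, "ax": 0, "ay": 0, "az": 0}, {"fingers": 1, "x": -0.0029, "y": -0.0358, "z": 0, "ax": 0, "ay": 0, "az": 0}, {"fingers": 1, "x": -0.0029, "y": -0.0358, "z": 0, "ax": 0, "ay": 0, "az": 0}, {"fingers": 1, "x": -0.0029, "y": -0.0358, "z": 0, "ax": 0, "ay": 0, "az": 0}, {"fingers": 1, "x": -0.0029, "y": -0.0358, "z": 0, "ax": 0, "ay": 0, "az": 0}, {"fingers": 1, "x": -0.0029, "y": -0.0358, "z": 0, "ax": 0, "ay": 0, "az": 0}]}}

```text
clock: 37.12
tcp_pos: [0.5015, -0.0018, 0.2137]
orientation: [0.04, 3.141, 0.0]
contact_force: [0.7, 0.3, 0.1]
grip_width: 0.0856
gripper_force: 0.0
```

Emit:
{"op": "arm_command", "data": {"rows": [{"fingers": 1, "x": 0.007, "y": -0.0363, "z": 0, "ax": 0, "ay": 0, "az": 0}, {"fingers": 1, "x": 0.007, "y": -0.0363, "z": 0, "ax": 0, "ay": 0, "az": 0}, {"fingers": 1, "x": 0.007, "y": -0.0363, "z": 0, "ax": 0, "ay": 0, "az": 0}, {"fingers": 1, "x": 0.007, "y": -0.0363, "z": 0, "ax": 0, "ay": 0, "az": 0}, {"fingers": 1, "x": 0.007, "y": -0.0363, "z": 0, "ax": 0, "ay": 0, "az": 0}, {"fingers": 1, "x": 0.007, "y": -0.0363, "z": 0, "ax": 0, "ay": 0, "az": 0}, {"fingers": 1, "x": 0.007, "y": -0.0363, "z": 0, "ax": 0, "ay": 0, "az": 0}, {"fingers": 1, "x": 0.007, "y": -0.0363, "z": 0, "ax": 0, "ay": 0, "az": 0}, {"fingers": 1, "x": 0.007, "y": -0.0363, "z": 0, "ax": 0, "ay": 0, "az": 0}, {"fingers": 1, "x": 0.007, "y": -0.0363, "z": 0, "ax": 0, "ay": 0, "az": 0}]}}

```text
clock: 37.95
tcp_pos: [0.4225, -0.3631, 0.2136]
orientation: [0.04, 3.141, -0.0]
contact_force: [0.6, 0.4, -0.1]
grip_width: 0.0854
gripper_force: 0.0
```

Emit:
{"op": "arm_command", "data": {"rows": [{"fingers": 1, "x": 0, "y": 0, "z": 0, "ax": 0, "ay": 0, "az": 0}, {"fingers": 1, "x": 0, "y": 0, "z": 0, "ax": 0, "ay": 0, "az": 0}, {"fingers": 1, "x": 0, "y": 0, "z": 0, "ax": 0, "ay": 0, "az": 0}]}}

```text
clock: 38.2
tcp_pos: [0.4231, -0.361, 0.2132]
orientation: [-0.039, -3.141, -0.001]
contact_force: [-0.8, 0.9, -0.0]
grip_width: 0.0854
gripper_force: 0.0
```

```bash
python3 - <<'E'
from h import *
from bench import r
o=r.get_obs();state(o);print(togo(o,[420.3,-361,55]))
w=cloud(r.grab_frame("wrist"));print('blk',rect(sel(w,(.38,.46),(-.45,-.27),(.073,.085))))
E
```

```text
t 38.2 tcp [ 423.1 -361.   213.2] yang 88.56 tilt [-0.0003  0.0006] F [-0.8  0.9 -0. ] w 85.4 gf 0.0 q [ 0.14  0.36  0.58  1.91 -0.24  0.94  2.37]
[ 2.700e+00 -1.000e-01  1.582e+02]
blk (array([ 421.8, -362.3]), array([50.1, 25.5]), -1.35, 77.7, 1534)
```

Emit:
{"op": "arm_command", "data": {"rows": [{"fingers": 1, "x": 0.0016, "y": 0, "z": 0.03, "ax": 0, "ay": 0, "az": 0}, {"fingers": 1, "x": 0, "y": 0, "z": 0.035, "ax": 0, "ay": 0, "az": 0}, {"fingers": 1, "x": 0, "y": 0, "z": 0.035, "ax": 0, "ay": 0, "az": 0}, {"fingers": 1, "x": 0, "y": 0, "z": 0.035, "ax": 0, "ay": 0, "az": 0}, {"fingers": 1, "x": 0, "y": 0, "z": 0.016, "ax": 0, "ay": 0, "az": 0}, {"fingers": 1, "x": 0, "y": 0, "z": 0.006, "ax": 0, "ay": 0, "az": 0}, {"fingers": 1, "x": 0, "y": 0, "z": 0, "ax": 0, "ay": 0, "az": 0}, {"fingers": 1, "x": 0, "y": 0, "z": 0, "ax": 0, "ay": 0, "az": 0}, {"fingers": 1, "x": 0, "y": 0, "z": 0, "ax": 0, "ay": 0, "az": 0}]}}

```text
clock: 39.0
tcp_pos: [0.4226, -0.3617, 0.058]
orientation: [0.036, 3.139, -0.002]
contact_force: [0.0, -0.6, -0.4]
grip_width: 0.0856
gripper_force: 0.0
```

Emit:
{"op": "arm_command", "data": {"rows": [{"fingers": -1, "x": 0, "y": 0, "z": 0, "ax": 0, "ay": 0, "az": 0}, {"fingers": -1, "x": 0, "y": 0, "z": 0, "ax": 0, "ay": 0, "az": 0}, {"fingers": -1, "x": 0, "y": 0, "z": 0, "ax": 0, "ay": 0, "az": 0}, {"fingers": -1, "x": 0, "y": 0, "z": 0, "ax": 0, "ay": 0, "az": 0}, {"fingers": -1, "x": 0, "y": 0, "z": 0, "ax": 0, "ay": 0, "az": 0}, {"fingers": -1, "x": 0, "y": 0, "z": 0, "ax": 0, "ay": 0, "az": 0}], "grip_force": 50}}

```text
clock: 39.5
tcp_pos: [0.4219, -0.3617, 0.0574]
orientation: [0.038, 3.14, -0.0]
contact_force: [-0.1, 2.0, 6.6]
grip_width: 0.0495
gripper_force: 52.0
```

```bash
python3 - <<'E'
from h import *
from bench import r
o=r.get_obs();state(o);a=togo(o,[505,0,215]);print(a/10,(togo(o,[452.5,358.2,215])-a)/10)
E
```

```text
t 39.5 tcp [ 421.9 -361.7   57.4] yang 88.63 tilt [ 0.0014 -0.0003] F [-0.1  2.   6.6] w 49.5 gf 52.0 q [ 0.26  0.59  0.44  2.01 -0.41  0.63  2.52]
[ -7.47  36.35 -15.75] [ 6.110e+00  3.569e+01 -2.000e-02]
```

Emit:
{"op": "arm_command", "data": {"rows": [{"fingers": -1, "x": 0, "y": 0, "z": -0.01, "ax": 0, "ay": 0, "az": 0}, {"fingers": -1, "x": 0, "y": 0, "z": -0.025, "ax": 0, "ay": 0, "az": 0}, {"fingers": -1, "x": 0, "y": 0, "z": -0.035, "ax": 0, "ay": 0, "az": 0}, {"fingers": -1, "x": 0, "y": 0, "z": -0.035, "ax": 0, "ay": 0, "az": 0}, {"fingers": -1, "x": 0, "y": 0, "z": -0.035, "ax": 0, "ay": 0, "az": 0}, {"fingers": -1, "x": 0, "y": 0, "z": -0.017, "ax": 0, "ay": 0, "az": 0}]}}

```text
clock: 40.0
tcp_pos: [0.4217, -0.3625, 0.2177]
orientation: [0.039, 3.138, -0.003]
contact_force: [0.6, -0.4, -4.8]
grip_width: 0.0493
gripper_force: 53.9
```

Emit:
{"op": "arm_command", "data": {"rows": [{"fingers": -1, "x": -0.0075, "y": 0.0363, "z": 0, "ax": 0, "ay": 0, "az": 0}, {"fingers": -1, "x": -0.0075, "y": 0.0363, "z": 0, "ax": 0, "ay": 0, "az": 0}, {"fingers": -1, "x": -0.0075, "y": 0.0363, "z": 0, "ax": 0, "ay": 0, "az": 0}, {"fingers": -1, "x": -0.0075, "y": 0.0363, "z": 0, "ax": 0, "ay": 0, "az": 0}, {"fingers": -1, "x": -0.0075, "y": 0.0363, "z": 0, "ax": 0, "ay": 0, "az": 0}, {"fingers": -1, "x": -0.0075, "y": 0.0363, "z": 0, "ax": 0, "ay": 0, "az": 0}, {"fingers": -1, "x": -0.0075, "y": 0.0363, "z": 0, "ax": 0, "ay": 0, "az": 0}, {"fingers": -1, "x": -0.0075, "y": 0.0363, "z": 0, "ax": 0, "ay": 0, "az": 0}, {"fingers": -1, "x": -0.0075, "y": 0.0363, "z": 0, "ax": 0, "ay": 0, "az": 0}, {"fingers": -1, "x": -0.0075, "y": 0.0363, "z": 0, "ax": 0, "ay": 0, "az": 0}]}}

```text
clock: 40.83
tcp_pos: [0.5042, 0.0012, 0.2137]
orientation: [-0.038, -3.141, 0.0]
contact_force: [0.3, -0.6, -4.3]
grip_width: 0.0497
gripper_force: 54.2
```

Emit:
{"op": "arm_command", "data": {"rows": [{"fingers": -1, "x": 0.0061, "y": 0.0357, "z": 0, "ax": 0, "ay": 0, "az": 0}, {"fingers": -1, "x": 0.0061, "y": 0.0357, "z": 0, "ax": 0, "ay": 0, "az": 0}, {"fingers": -1, "x": 0.0061, "y": 0.0357, "z": 0, "ax": 0, "ay": 0, "az": 0}, {"fingers": -1, "x": 0.0061, "y": 0.0357, "z": 0, "ax": 0, "ay": 0, "az": 0}, {"fingers": -1, "x": 0.0061, "y": 0.0357, "z": 0, "ax": 0, "ay": 0, "az": 0}, {"fingers": -1, "x": 0.0061, "y": 0.0357, "z": 0, "ax": 0, "ay": 0, "az": 0}, {"fingers": -1, "x": 0.0061, "y": 0.0357, "z": 0, "ax": 0, "ay": 0, "az": 0}, {"fingers": -1, "x": 0.0061, "y": 0.0357, "z": 0, "ax": 0, "ay": 0, "az": 0}, {"fingers": -1, "x": 0.0061, "y": 0.0357, "z": 0, "ax": 0, "ay": 0, "az": 0}, {"fingers": -1, "x": 0.0061, "y": 0.0357, "z": 0, "ax": 0, "ay": 0, "az": 0}]}}

```text
clock: 41.67
tcp_pos: [0.4514, 0.3589, 0.2134]
orientation: [-0.038, -3.141, 0.002]
contact_force: [0.0, 0.5, -4.7]
grip_width: 0.0501
gripper_force: 54.1
```

Emit:
{"op": "arm_command", "data": {"rows": [{"fingers": -1, "x": 0, "y": 0, "z": 0.03, "ax": 0, "ay": 0, "az": 0}, {"fingers": -1, "x": 0, "y": 0, "z": 0.03, "ax": 0, "ay": 0, "az": 0}, {"fingers": -1, "x": 0, "y": 0, "z": 0, "ax": 0, "ay": 0, "az": 0}, {"fingers": -1, "x": 0, "y": 0, "z": 0, "ax": 0, "ay": 0, "az": 0}, {"fingers": -1, "x": 0, "y": 0, "z": 0, "ax": 0, "ay": 0, "az": 0}, {"fingers": -1, "x": 0, "y": 0, "z": 0, "ax": 0, "ay": 0, "az": 0}]}}

```text
clock: 42.17
tcp_pos: [0.4538, 0.3581, 0.1556]
orientation: [0.039, 3.139, 0.003]
contact_force: [0.1, 0.3, -3.3]
grip_width: 0.0495
gripper_force: 54.6
```

```bash
python3 - <<'E'
from h import *
from bench import r
o=r.get_obs();state(o);print(togo(o,[452.5,358.2,70.5]))
w=cloud(r.grab_frame("scene"));print('upr',rect(sel(w,(.46,.52),(.27,.45),(.085,.096))))
w=cloud(r.grab_frame("wrist"));print('upr',rect(sel(w,(.46,.52),(.27,.45),(.085,.096))))
E
```

```text
t 42.17 tcp [453.8 358.1 155.6] yang 88.56 tilt [0.0023 0.002 ] F [ 0.1  0.3 -3.3] w 49.5 gf 54.6 q [-0.99  0.43  0.27  1.9  -0.15  0.83  0.91]
[ 1.5 -0.2 85.1]
upr (array([483.2, 358. ]), array([88.9, 11.9]), -1.06, 91.2, 189)
upr (array([0., 0.]), array([0., 0.]), 0.0, nan, 0)
  return _methods._mean(a, axis=axis, dtype=dtype,
  ret = ret.dtype.type(ret / rcount)
```

Emit:
{"op": "arm_command", "data": {"rows": [{"fingers": -1, "x": 0.0003, "y": 0, "z": 0.025, "ax": 0, "ay": 0, "az": 0}, {"fingers": -1, "x": 0, "y": 0, "z": 0.03, "ax": 0, "ay": 0, "az": 0}, {"fingers": -1, "x": 0, "y": 0, "z": 0.018, "ax": 0, "ay": 0, "az": 0}, {"fingers": -1, "x": 0, "y": 0, "z": 0.005, "ax": 0, "ay": 0, "az": 0}, {"fingers": -1, "x": 0, "y": 0, "z": 0, "ax": 0, "ay": 0, "az": 0}, {"fingers": -1, "x": 0, "y": 0, "z": 0, "ax": 0, "ay": 0, "az": 0}, {"fingers": -1, "x": 0, "y": 0, "z": 0, "ax": 0, "ay": 0, "az": 0}, {"fingers": -1, "x": 0, "y": 0, "z": 0, "ax": 0, "ay": 0, "az": 0}, {"fingers": -1, "x": 0, "y": 0, "z": 0, "ax": 0, "ay": 0, "az": 0}]}}

```text
clock: 43.02
tcp_pos: [0.4528, 0.3586, 0.0768]
orientation: [0.037, 3.14, 0.003]
contact_force: [-0.6, 0.6, -4.0]
grip_width: 0.0497
gripper_force: 54.6
```

Emit:
{"op": "arm_command", "data": {"rows": [{"fingers": -1, "x": 0, "y": 0, "z": 0.0015, "ax": 0, "ay": 0, "az": 0}, {"fingers": -1, "x": 0, "y": 0, "z": 0, "ax": 0, "ay": 0, "az": 0}, {"fingers": -1, "x": 0, "y": 0, "z": 0, "ax": 0, "ay": 0, "az": 0}]}}

```text
clock: 43.27
tcp_pos: [0.4522, 0.358, 0.0741]
orientation: [-0.037, -3.141, -0.0]
contact_force: [-0.2, 0.2, -3.8]
grip_width: 0.0495
gripper_force: 54.6
```

Emit:
{"op": "arm_command", "data": {"rows": [{"fingers": -1, "x": 0, "y": 0, "z": 0.0015, "ax": 0, "ay": 0, "az": 0}, {"fingers": -1, "x": 0, "y": 0, "z": 0, "ax": 0, "ay": 0, "az": 0}, {"fingers": -1, "x": 0, "y": 0, "z": 0, "ax": 0, "ay": 0, "az": 0}]}}

```text
clock: 43.52
tcp_pos: [0.4521, 0.3579, 0.0723]
orientation: [-0.037, -3.141, 0.0]
contact_force: [0.1, 0.4, -4.9]
grip_width: 0.0493
gripper_force: 54.6
```

Emit:
{"op": "arm_command", "data": {"rows": [{"fingers": -1, "x": 0, "y": 0, "z": 0.001, "ax": 0, "ay": 0, "az": 0}, {"fingers": -1, "x": 0, "y": 0, "z": 0, "ax": 0, "ay": 0, "az": 0}, {"fingers": -1, "x": 0, "y": 0, "z": 0, "ax": 0, "ay": 0, "az": 0}]}}

```text
clock: 43.77
tcp_pos: [0.4522, 0.358, 0.0714]
orientation: [-0.037, -3.141, 0.0]
contact_force: [0.3, 0.3, -4.5]
grip_width: 0.0495
gripper_force: 54.6
```

Emit:
{"op": "arm_command", "data": {"rows": [{"fingers": -1, "x": 0, "y": 0, "z": 0.0008, "ax": 0, "ay": 0, "az": 0}, {"fingers": -1, "x": 0, "y": 0, "z": 0, "ax": 0, "ay": 0, "az": 0}, {"fingers": -1, "x": 0, "y": 0, "z": 0, "ax": 0, "ay": 0, "az": 0}]}}

```text
clock: 44.02
tcp_pos: [0.4522, 0.358, 0.0706]
orientation: [-0.037, -3.141, 0.0]
contact_force: [-0.1, -0.1, -5.3]
grip_width: 0.0496
gripper_force: 54.6
```

Emit:
{"op": "arm_command", "data": {"rows": [{"fingers": -1, "x": 0, "y": 0, "z": 0.0006, "ax": 0, "ay": 0, "az": 0}, {"fingers": -1, "x": 0, "y": 0, "z": 0, "ax": 0, "ay": 0, "az": 0}, {"fingers": -1, "x": 0, "y": 0, "z": 0, "ax": 0, "ay": 0, "az": 0}]}}

```text
clock: 44.27
tcp_pos: [0.4523, 0.3581, 0.0705]
orientation: [0.037, 3.141, 0.0]
contact_force: [-1.3, -1.5, 2.1]
grip_width: 0.0496
gripper_force: 55.3
```

Emit:
{"op": "arm_command", "data": {"rows": [{"fingers": 1, "x": 0, "y": 0, "z": 0, "ax": 0, "ay": 0, "az": 0}, {"fingers": 1, "x": 0, "y": 0, "z": 0, "ax": 0, "ay": 0, "az": 0}, {"fingers": 1, "x": 0, "y": 0, "z": 0, "ax": 0, "ay": 0, "az": 0}, {"fingers": 1, "x": 0, "y": 0, "z": 0, "ax": 0, "ay": 0, "az": 0}, {"fingers": 1, "x": 0, "y": 0, "z": -0.02, "ax": 0, "ay": 0, "az": 0}, {"fingers": 1, "x": 0, "y": 0, "z": -0.03, "ax": 0, "ay": 0, "az": 0}, {"fingers": 1, "x": 0, "y": 0, "z": -0.035, "ax": 0, "ay": 0, "az": 0}, {"fingers": 1, "x": 0, "y": 0, "z": -0.035, "ax": 0, "ay": 0, "az": 0}, {"fingers": 1, "x": 0, "y": 0, "z": -0.035, "ax": 0, "ay": 0, "az": 0}, {"fingers": 1, "x": 0, "y": 0, "z": 0, "ax": 0, "ay": 0, "az": 0}]}}

```text
clock: 45.1
tcp_pos: [0.4555, 0.3603, 0.2324]
orientation: [0.038, 3.133, 0.014]
contact_force: [1.3, -0.1, 0.1]
grip_width: 0.0853
gripper_force: 0.0
```

```bash
python3 - <<'E'
from h import *
from bench import r
w=cloud(r.grab_frame("wrist"))
print('blk+upr',rect(sel(w,(.38,.58),(.27,.45),(.085,.1))),'blk',rect(sel(w,(.43,.47),(.27,.45),(.085,.1))))
E
```

```text
blk+upr (array([462.4, 357.1]), array([87. , 45.9]), -1.45, 91.0, 2398) blk (array([451.8, 357. ]), array([49.8, 24.7]), -1.59, 90.7, 1447)
```

Emit:
{"op": "arm_command", "data": {"rows": [{"fingers": 1, "x": 0, "y": 0, "z": 0, "ax": 0, "ay": 0, "az": 7}, {"fingers": 1, "x": 0, "y": 0, "z": 0, "ax": 0, "ay": 0, "az": 7}, {"fingers": 1, "x": 0, "y": 0, "z": 0, "ax": 0, "ay": 0, "az": 7}, {"fingers": 1, "x": 0, "y": 0, "z": 0, "ax": 0, "ay": 0, "az": 7}, {"fingers": 1, "x": 0, "y": 0, "z": 0, "ax": 0, "ay": 0, "az": 7}, {"fingers": 1, "x": 0, "y": 0, "z": 0, "ax": 0, "ay": 0, "az": 7}, {"fingers": 1, "x": 0, "y": 0, "z": 0, "ax": 0, "ay": 0, "az": 7}, {"fingers": 1, "x": 0, "y": 0, "z": 0, "ax": 0, "ay": 0, "az": 7}, {"fingers": 1, "x": 0, "y": 0, "z": 0, "ax": 0, "ay": 0, "az": 7}, {"fingers": 1, "x": 0, "y": 0, "z": 0, "ax": 0, "ay": 0, "az": 7}]}}

```text
clock: 45.98
tcp_pos: [0.4517, 0.3576, 0.2239]
orientation: [1.84, 2.546, -0.003]
contact_force: [-0.2, 0.1, 0.4]
grip_width: 0.0852
gripper_force: 0.0
```

Emit:
{"op": "arm_command", "data": {"rows": [{"fingers": 1, "x": 0, "y": 0, "z": 0, "ax": 0, "ay": 0, "az": 6.7}, {"fingers": 1, "x": 0, "y": 0, "z": 0, "ax": 0, "ay": 0, "az": 0}, {"fingers": 1, "x": 0, "y": 0, "z": 0, "ax": 0, "ay": 0, "az": 0}, {"fingers": 1, "x": 0, "y": 0, "z": 0, "ax": 0, "ay": 0, "az": 0}]}}

```text
clock: 46.32
tcp_pos: [0.4519, 0.3579, 0.2245]
orientation: [1.974, 2.444, -0.001]
contact_force: [0.3, -0.4, -0.1]
grip_width: 0.0855
gripper_force: 0.0
```

```bash
python3 - <<'E'
from h import *
from bench import r
o=r.get_obs();state(o);print(togo(o,[551,-107.5,215])/14)
E
```

```text
t 46.32 tcp [451.9 357.9 224.5] yang 12.13 tilt [-0.0005 -0.0008] F [ 0.3 -0.4 -0.1] w 85.5 gf 0.0 q [-1.23  0.38  0.59  1.85 -0.25  0.98 -0.33]
[-33.98571429  -0.07142857   0.7       ]
```

Emit:
{"op": "arm_command", "data": {"rows": [{"fingers": 1, "x": -0.034, "y": 0, "z": 0, "ax": 0, "ay": 0, "az": 0}, {"fingers": 1, "x": -0.034, "y": 0, "z": 0, "ax": 0, "ay": 0, "az": 0}, {"fingers": 1, "x": -0.034, "y": 0, "z": 0, "ax": 0, "ay": 0, "az": 0}, {"fingers": 1, "x": -0.034, "y": 0, "z": 0, "ax": 0, "ay": 0, "az": 0}, {"fingers": 1, "x": -0.034, "y": 0, "z": 0, "ax": 0, "ay": 0, "az": 0}, {"fingers": 1, "x": -0.034, "y": 0, "z": 0, "ax": 0, "ay": 0, "az": 0}, {"fingers": 1, "x": -0.034, "y": 0, "z": 0, "ax": 0, "ay": 0, "az": 0}]}}

```text
clock: 46.9
tcp_pos: [0.5015, 0.1235, 0.2251]
orientation: [-1.975, -2.443, -0.001]
contact_force: [0.8, -0.4, -0.7]
grip_width: 0.0856
gripper_force: 0.0
```

Emit:
{"op": "arm_command", "data": {"rows": [{"fingers": 1, "x": -0.034, "y": 0, "z": 0, "ax": 0, "ay": 0, "az": 0}, {"fingers": 1, "x": -0.034, "y": 0, "z": 0, "ax": 0, "ay": 0, "az": 0}, {"fingers": 1, "x": -0.034, "y": 0, "z": 0, "ax": 0, "ay": 0, "az": 0}, {"fingers": 1, "x": -0.034, "y": 0, "z": 0, "ax": 0, "ay": 0, "az": 0}, {"fingers": 1, "x": -0.034, "y": 0, "z": 0, "ax": 0, "ay": 0, "az": 0}, {"fingers": 1, "x": -0.034, "y": 0, "z": 0, "ax": 0, "ay": 0, "az": 0}, {"fingers": 1, "x": -0.034, "y": 0, "z": 0, "ax": 0, "ay": 0, "az": 0}, {"fingers": 1, "x": 0, "y": 0, "z": 0, "ax": 0, "ay": 0, "az": 0}, {"fingers": 1, "x": 0, "y": 0, "z": 0, "ax": 0, "ay": 0, "az": 0}, {"fingers": 1, "x": 0, "y": 0, "z": 0, "ax": 0, "ay": 0, "az": 0}]}}

```text
clock: 47.73
tcp_pos: [0.5505, -0.1073, 0.2248]
orientation: [-1.976, -2.441, -0.0]
contact_force: [-0.3, 1.4, -0.3]
grip_width: 0.0854
gripper_force: 0.0
```

```bash
python3 - <<'E'
from h import *
from bench import r
o=r.get_obs();state(o)
f=r.grab_frame("wrist");pickle.dump(f,open('w9.pkl','wb'));cv2.imwrite('pics/w9.png',f["frame"][:,:,::-1]);w=cloud(f)
for z in[(.008,.05),(.03,.05),(.0375,.05)]:
  q=sel(w,(.46,.64),(-.21,0),z);print(z,rect(q))
t=cloud(r.grab_frame("top"));print('blk+upr',rect(sel(t,(.38,.58),(.27,.45),(.085,.1))),'vb',rect(sel(t,(.45,.65),(.04,.23),(.07,.085))))
E
```

```text
t 47.73 tcp [ 550.5 -107.3  224.8] yang 12.0 tilt [-0.0006  0.0006] F [-0.3  1.4 -0.3] w 85.4 gf 0.0 q [-0.48  0.38  0.72  1.89 -0.3   0.98  0.58]
(0.008, 0.05) (array([ 551.1, -108.3]), array([155.6,  39.9]), 11.62, 37.7, 4945)
(0.03, 0.05) (array([ 551.2, -108.3]), array([155.6,  39.9]), 11.62, 38.0, 4463)
(0.0375, 0.05) (array([ 551.2, -108.3]), array([155.6,  39.9]), 11.62, 39.1, 2575)
blk+upr (array([462. , 357.2]), array([84.9, 42.8]), -1.71, 90.2, 226) vb (array([552.7, 131.1]), array([89.8, 41.1]), 8.2, 74.7, 294)
```

View pics/w9.png

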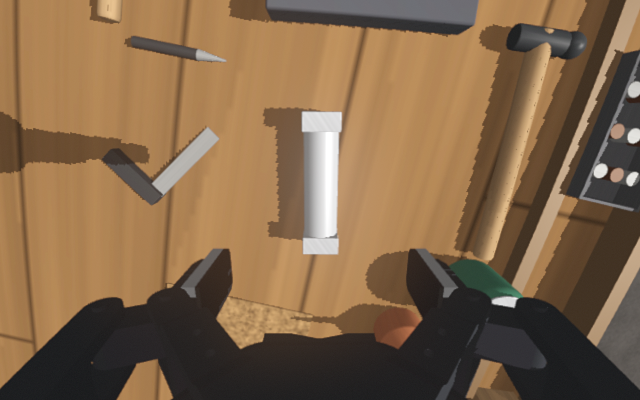

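The wrist view shows the shaft at px (321,183), upright in the image between the open jaws, with nothing near it.

Emit:
{"op": "arm_command", "data": {"rows": [{"fingers": 1, "x": -0.0011, "y": 0.0004, "z": 0.03, "ax": 0, "ay": 0, "az": 0.4}, {"fingers": 1, "x": 0, "y": 0, "z": 0.04, "ax": 0, "ay": 0, "az": 0}, {"fingers": 1, "x": 0, "y": 0, "z": 0.04, "ax": 0, "ay": 0, "az": 0}, {"fingers": 1, "x": 0, "y": 0, "z": 0.04, "ax": 0, "ay": 0, "az": 0}, {"fingers": 1, "x": 0, "y": 0, "z": 0.03, "ax": 0, "ay": 0, "az": 0}, {"fingers": 1, "x": 0, "y": 0, "z": 0.012, "ax": 0, "ay": 0, "az": 0}, {"fingers": 1, "x": 0, "y": 0, "z": 0.005, "ax": 0, "ay": 0, "az": 0}, {"fingers": 1, "x": 0, "y": 0, "z": 0, "ax": 0, "ay": 0, "az": 0}, {"fingers": 1, "x": 0, "y": 0, "z": 0, "ax": 0, "ay": 0, "az": 0}, {"fingers": 1, "x": 0, "y": 0, "z": 0, "ax": 0, "ay": 0, "az": 0}]}}

```text
clock: 48.67
tcp_pos: [0.5528, -0.1087, 0.03]
orientation: [1.985, 2.432, 0.003]
contact_force: [0.4, -0.6, 0.1]
grip_width: 0.0856
gripper_force: 0.0
```

Emit:
{"op": "arm_command", "data": {"rows": [{"fingers": 1, "x": 0, "y": 0, "z": 0, "ax": 0, "ay": 0, "az": 0}, {"fingers": 1, "x": 0, "y": 0, "z": 0, "ax": 0, "ay": 0, "az": 0}, {"fingers": 1, "x": 0, "y": 0, "z": 0, "ax": 0, "ay": 0, "az": 0}]}}

```text
clock: 48.92
tcp_pos: [0.5518, -0.1086, 0.0289]
orientation: [1.986, 2.433, 0.002]
contact_force: [-0.5, -0.6, 0.4]
grip_width: 0.0856
gripper_force: 0.0
```

Emit:
{"op": "arm_command", "data": {"rows": [{"fingers": -1, "x": 0, "y": 0, "z": 0.0005, "ax": 0, "ay": 0, "az": 0}, {"fingers": -1, "x": 0, "y": 0, "z": 0, "ax": 0, "ay": 0, "az": 0}, {"fingers": -1, "x": 0, "y": 0, "z": 0, "ax": 0, "ay": 0, "az": 0}, {"fingers": -1, "x": 0, "y": 0, "z": 0, "ax": 0, "ay": 0, "az": 0}, {"fingers": -1, "x": 0, "y": 0, "z": 0, "ax": 0, "ay": 0, "az": 0}, {"fingers": -1, "x": 0, "y": 0, "z": 0, "ax": 0, "ay": 0, "az": 0}, {"fingers": -1, "x": 0, "y": 0, "z": 0, "ax": 0, "ay": 0, "az": 0}], "grip_force": 60}}

```text
clock: 49.5
tcp_pos: [0.5515, -0.1087, 0.028]
orientation: [1.987, 2.433, 0.001]
contact_force: [-1.2, 0.8, 5.9]
grip_width: 0.0364
gripper_force: 59.7
```

```bash
python3 - <<'E'
from h import *
from bench import r
o=r.get_obs();state(o);print(togo(o,[553.5,131.0,200]),togo(o,[553.5,131.0,200])/7)
E
```

```text
t 49.5 tcp [ 551.5 -108.7   28. ] yang 11.53 tilt [0.0005 0.0003] F [-1.2  0.8  5.9] w 36.4 gf 59.7 q [-0.3   0.66  0.51  2.   -0.55  0.61  0.78]
[ 234.5   49.9 -171.9] [ 33.5          7.12857143 -24.55714286]
```

Emit:
{"op": "arm_command", "data": {"rows": [{"fingers": -1, "x": 0, "y": 0, "z": -0.005, "ax": 0, "ay": 0, "az": 0}, {"fingers": -1, "x": 0, "y": 0, "z": -0.02, "ax": 0, "ay": 0, "az": 0}, {"fingers": -1, "x": 0, "y": 0, "z": -0.035, "ax": 0, "ay": 0, "az": 0}, {"fingers": -1, "x": 0, "y": 0, "z": -0.035, "ax": 0, "ay": 0, "az": 0}, {"fingers": -1, "x": 0, "y": 0, "z": -0.035, "ax": 0, "ay": 0, "az": 0}]}}

```text
clock: 49.92
tcp_pos: [0.5499, -0.1086, 0.1582]
orientation: [-1.986, -2.431, 0.003]
contact_force: [1.3, 0.4, -4.7]
grip_width: 0.0363
gripper_force: 61.2
```

Emit:
{"op": "arm_command", "data": {"rows": [{"fingers": -1, "x": 0.0335, "y": 0.0071, "z": 0, "ax": 0, "ay": 0, "az": 0}, {"fingers": -1, "x": 0.0335, "y": 0.0071, "z": 0, "ax": 0, "ay": 0, "az": 0}, {"fingers": -1, "x": 0.0335, "y": 0.0071, "z": 0, "ax": 0, "ay": 0, "az": 0}, {"fingers": -1, "x": 0.0335, "y": 0.0071, "z": 0, "ax": 0, "ay": 0, "az": 0}, {"fingers": -1, "x": 0.0335, "y": 0.0071, "z": 0, "ax": 0, "ay": 0, "az": 0}, {"fingers": -1, "x": 0.0335, "y": 0.0071, "z": 0, "ax": 0, "ay": 0, "az": 0}, {"fingers": -1, "x": 0.0335, "y": 0.0071, "z": 0, "ax": 0, "ay": 0, "az": 0}, {"fingers": -1, "x": 0, "y": 0, "z": 0, "ax": 0, "ay": 0, "az": 3.2}, {"fingers": -1, "x": 0, "y": 0, "z": 0, "ax": 0, "ay": 0, "az": 0}, {"fingers": -1, "x": 0, "y": 0, "z": 0, "ax": 0, "ay": 0, "az": 0}]}}

```text
clock: 50.75
tcp_pos: [0.5522, 0.1306, 0.1571]
orientation: [-2.052, -2.378, 0.003]
contact_force: [0.0, -0.8, -6.1]
grip_width: 0.0363
gripper_force: 61.4
```

Emit:
{"op": "arm_command", "data": {"rows": [{"fingers": -1, "x": 0, "y": 0, "z": 0.02, "ax": 0, "ay": 0, "az": 0}, {"fingers": -1, "x": 0, "y": 0, "z": 0.012, "ax": 0, "ay": 0, "az": 0}, {"fingers": -1, "x": 0, "y": 0, "z": 0, "ax": 0, "ay": 0, "az": 0}, {"fingers": -1, "x": 0, "y": 0, "z": 0, "ax": 0, "ay": 0, "az": 0}, {"fingers": -1, "x": 0, "y": 0, "z": 0, "ax": 0, "ay": 0, "az": 0}, {"fingers": -1, "x": 0, "y": 0, "z": 0, "ax": 0, "ay": 0, "az": 0}, {"fingers": -1, "x": 0, "y": 0, "z": 0, "ax": 0, "ay": 0, "az": 0}, {"fingers": -1, "x": 0, "y": 0, "z": 0, "ax": 0, "ay": 0, "az": 0}]}}

```text
clock: 51.42
tcp_pos: [0.5534, 0.131, 0.1261]
orientation: [2.054, 2.377, 0.001]
contact_force: [-0.4, -0.2, -4.8]
grip_width: 0.0363
gripper_force: 61.1
```

```bash
python3 - <<'E'
from h import *
from bench import r
o=r.get_obs();state(o);print(togo(o,[553.6,130.7,98]))
s=r.grab_frame("scene");cv2.imwrite('pics/s10.png',cv2.resize(s["frame"][180:330,230:430],None,fx=3.9,fy=3.9,interpolation=cv2.INTER_CUBIC)[:,:,::-1])
E
```

```text
t 51.42 tcp [553.4 131.  126.1] yang 8.33 tilt [0.0008 0.0004] F [-0.4 -0.2 -4.8] w 36.3 gf 61.1 q [-0.83  0.53  0.64  1.95 -0.44  0.8   0.21]
[-0.4  0.1 28.1]
```

View pics/s10.png

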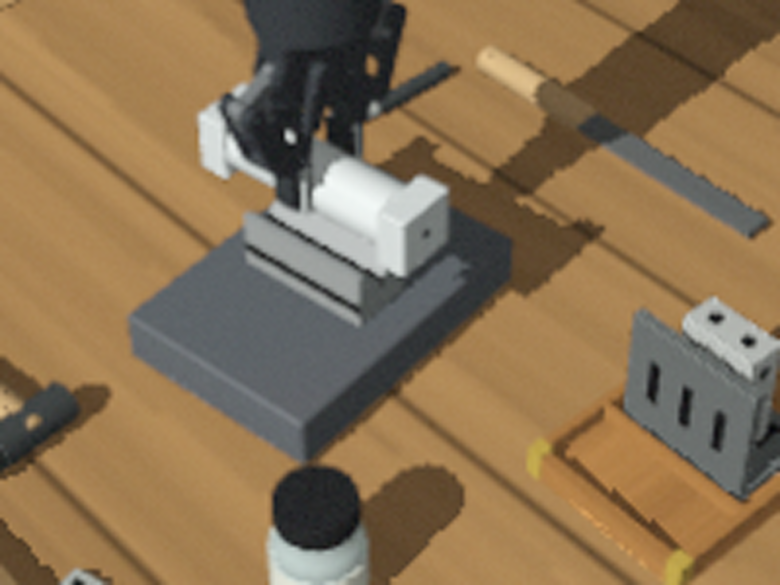

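The scene crop shows the shaft held over the V-block and level along the groove. The angle plate and block stand in the case on the right.

Emit:
{"op": "arm_command", "data": {"rows": [{"fingers": -1, "x": -0.0003, "y": 0, "z": 0.01, "ax": 0, "ay": 0, "az": 0}, {"fingers": -1, "x": 0, "y": 0, "z": 0.009, "ax": 0, "ay": 0, "az": 0}, {"fingers": -1, "x": 0, "y": 0, "z": 0.003, "ax": 0, "ay": 0, "az": 0}, {"fingers": -1, "x": 0, "y": 0, "z": 0, "ax": 0, "ay": 0, "az": 0}, {"fingers": -1, "x": 0, "y": 0, "z": 0, "ax": 0, "ay": 0, "az": 0}, {"fingers": -1, "x": 0, "y": 0, "z": 0, "ax": 0, "ay": 0, "az": 0}]}}

```text
clock: 51.97
tcp_pos: [0.5532, 0.1306, 0.1036]
orientation: [2.054, 2.377, -0.0]
contact_force: [0.4, 0.1, -5.1]
grip_width: 0.0358
gripper_force: 61.4
```

Emit:
{"op": "arm_command", "data": {"rows": [{"fingers": -1, "x": 0, "y": 0, "z": 0.0015, "ax": 0, "ay": 0, "az": 0}, {"fingers": -1, "x": 0, "y": 0, "z": 0, "ax": 0, "ay": 0, "az": 0}, {"fingers": -1, "x": 0, "y": 0, "z": 0, "ax": 0, "ay": 0, "az": 0}]}}

```text
clock: 52.22
tcp_pos: [0.5532, 0.1308, 0.1022]
orientation: [2.054, 2.377, 0.0]
contact_force: [-0.0, 0.3, -4.4]
grip_width: 0.0364
gripper_force: 61.4
```

Emit:
{"op": "arm_command", "data": {"rows": [{"fingers": -1, "x": 0, "y": 0, "z": 0.0015, "ax": 0, "ay": 0, "az": 0}, {"fingers": -1, "x": 0, "y": 0, "z": 0, "ax": 0, "ay": 0, "az": 0}, {"fingers": -1, "x": 0, "y": 0, "z": 0, "ax": 0, "ay": 0, "az": 0}]}}

```text
clock: 52.47
tcp_pos: [0.5531, 0.1308, 0.1006]
orientation: [-2.054, -2.377, 0.0]
contact_force: [-0.1, 0.7, -4.3]
grip_width: 0.036
gripper_force: 61.4
```

Emit:
{"op": "arm_command", "data": {"rows": [{"fingers": -1, "x": 0, "y": 0, "z": 0.001, "ax": 0, "ay": 0, "az": 0}, {"fingers": -1, "x": 0, "y": 0, "z": 0, "ax": 0, "ay": 0, "az": 0}, {"fingers": -1, "x": 0, "y": 0, "z": 0, "ax": 0, "ay": 0, "az": 0}]}}

```text
clock: 52.72
tcp_pos: [0.5531, 0.1307, 0.0995]
orientation: [-2.054, -2.377, 0.0]
contact_force: [0.4, -0.6, -4.9]
grip_width: 0.0363
gripper_force: 61.4
```

Emit:
{"op": "arm_command", "data": {"rows": [{"fingers": -1, "x": 0, "y": 0, "z": 0.0008, "ax": 0, "ay": 0, "az": 0}, {"fingers": -1, "x": 0, "y": 0, "z": 0, "ax": 0, "ay": 0, "az": 0}, {"fingers": -1, "x": 0, "y": 0, "z": 0, "ax": 0, "ay": 0, "az": 0}]}}

```text
clock: 52.97
tcp_pos: [0.5534, 0.1308, 0.0989]
orientation: [2.054, 2.377, 0.001]
contact_force: [1.6, 0.3, -3.4]
grip_width: 0.0361
gripper_force: 61.7
```

Emit:
{"op": "arm_command", "data": {"rows": [{"fingers": -1, "x": 0, "y": 0, "z": 0.0007, "ax": 0, "ay": 0, "az": 0}, {"fingers": -1, "x": 0, "y": 0, "z": 0, "ax": 0, "ay": 0, "az": 0}, {"fingers": -1, "x": 0, "y": 0, "z": 0, "ax": 0, "ay": 0, "az": 0}]}}

```text
clock: 53.22
tcp_pos: [0.5538, 0.1308, 0.0984]
orientation: [2.054, 2.376, 0.002]
contact_force: [2.0, -0.2, -3.2]
grip_width: 0.036
gripper_force: 61.8
```

Emit:
{"op": "arm_command", "data": {"rows": [{"fingers": -1, "x": 0, "y": 0, "z": 0.0005, "ax": 0, "ay": 0, "az": 0}, {"fingers": -1, "x": 0, "y": 0, "z": 0, "ax": 0, "ay": 0, "az": 0}, {"fingers": -1, "x": 0, "y": 0, "z": 0, "ax": 0, "ay": 0, "az": 0}]}}

```text
clock: 53.47
tcp_pos: [0.554, 0.1308, 0.0981]
orientation: [2.054, 2.376, 0.002]
contact_force: [2.6, 1.1, 0.7]
grip_width: 0.0357
gripper_force: 62.0
```

Emit:
{"op": "arm_command", "data": {"rows": [{"fingers": -1, "x": 0, "y": 0.0005, "z": 0.0005, "ax": 0, "ay": 0, "az": 0}, {"fingers": -1, "x": 0, "y": 0, "z": 0, "ax": 0, "ay": 0, "az": 0}, {"fingers": -1, "x": 0, "y": 0, "z": 0, "ax": 0, "ay": 0, "az": 0}]}}

```text
clock: 53.72
tcp_pos: [0.5542, 0.1309, 0.0978]
orientation: [2.054, 2.377, 0.002]
contact_force: [1.1, 0.0, 6.1]
grip_width: 0.0366
gripper_force: 62.7
```

Emit:
{"op": "arm_command", "data": {"rows": [{"fingers": 0.1, "x": 0, "y": 0, "z": 0, "ax": 0, "ay": 0, "az": 0}, {"fingers": 0.3, "x": 0, "y": 0, "z": 0, "ax": 0, "ay": 0, "az": 0}, {"fingers": 1, "x": 0, "y": 0, "z": 0, "ax": 0, "ay": 0, "az": 0}, {"fingers": 1, "x": 0, "y": 0, "z": 0, "ax": 0, "ay": 0, "az": 0}, {"fingers": 1, "x": 0, "y": 0, "z": 0, "ax": 0, "ay": 0, "az": 0}, {"fingers": 1, "x": 0, "y": 0, "z": -0.02, "ax": 0, "ay": 0, "az": 0}, {"fingers": 1, "x": 0, "y": 0, "z": -0.035, "ax": 0, "ay": 0, "az": 0}, {"fingers": 1, "x": 0, "y": 0, "z": -0.035, "ax": 0, "ay": 0, "az": 0}, {"fingers": 1, "x": 0, "y": 0, "z": -0.035, "ax": 0, "ay": 0, "az": 0}, {"fingers": 1, "x": 0, "y": 0, "z": -0.02, "ax": 0, "ay": 0, "az": 0}]}}

```text
clock: 54.55
tcp_pos: [0.5548, 0.1305, 0.2456]
orientation: [2.054, 2.375, 0.005]
contact_force: [0.9, 0.6, -0.2]
grip_width: 0.0851
gripper_force: 0.0
```

Emit:
{"op": "arm_command", "data": {"rows": [{"fingers": 1, "x": 0, "y": 0, "z": 0, "ax": 0, "ay": 0, "az": 0}, {"fingers": 1, "x": 0, "y": 0, "z": 0, "ax": 0, "ay": 0, "az": 0}, {"fingers": 1, "x": 0, "y": 0, "z": 0, "ax": 0, "ay": 0, "az": 0}, {"fingers": 1, "x": 0, "y": 0, "z": 0, "ax": 0, "ay": 0, "az": 0}]}}

```text
clock: 54.88
tcp_pos: [0.5526, 0.1308, 0.2406]
orientation: [-2.053, -2.376, 0.004]
contact_force: [-0.3, -0.4, 0.3]
grip_width: 0.0857
gripper_force: 0.0
```

```bash
python3 - <<'E'
from h import *
from bench import r
o=r.get_obs();state(o)
f=r.grab_frame("wrist");w=cloud(f);cv2.imwrite('pics/w11.png',f["frame"][:,:,::-1])
for n,z in(('plate',(.036,.044)),('shaft',(.095,.125)),('vb+shaft',(.07,.085))):print(n,rect(sel(w,(.43,.68),(.03,.25),z)))
q=sel(w,(.43,.68),(.03,.25),(.095,.125));print(np.percentile(q[:,2],[50,95,99]))
t=cloud(r.grab_frame("top"))
print('blk+upr',rect(sel(t,(.38,.58),(.27,.45),(.085,.1))),'case',rect(sel(t,(.38,.58),(.27,.45),(.0145,.024))),'shaft',rect(sel(t,(.43,.68),(.03,.25),(.095,.125))))
E
```

```text
t 54.88 tcp [552.6 130.8 240.6] yang 8.34 tilt [-0.0025 -0.001 ] F [-0.3 -0.4  0.3] w 85.7 gf 0.0 q [-0.92  0.38  0.75  1.86 -0.3   1.02  0.1 ]
plate (array([553.9, 131.3]), array([200.2, 138.9]), -81.65, 39.7, 16477)
shaft (array([553.6, 130.8]), array([155.8,  40.3]), 8.37, 107.7, 6851)
vb+shaft (array([553.2, 131.4]), array([72.5, 40.1]), 8.44, 77.7, 41)
[0.10768001 0.11021203 0.11077162]
blk+upr (array([461.9, 357.4]), array([85.9, 43.3]), -1.73, 89.7, 231) case (array([479. , 358.6]), array([137.9, 114.5]), 88.92, 18.0, 562) shaft (array([561.7,  75.9]), array([45.5, 41.4]), 5.57, 106.0, 242)
```

View pics/w11.png

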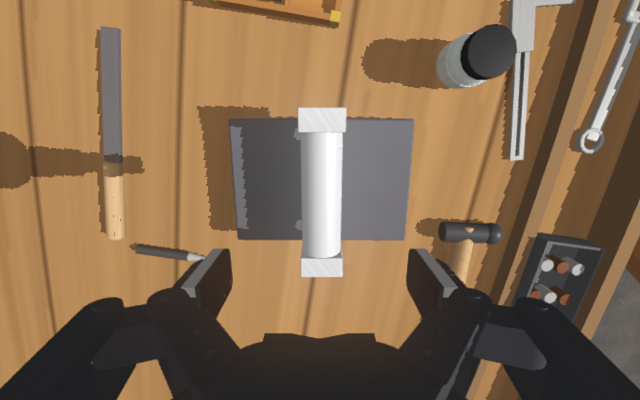

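The wrist view shows the shaft at px (321,190) seated along the V-block in the middle of the plate. The ends' top is at 110 mm, so the axis is at 90 mm, and it is centred within 1 mm. The gripper is clear, so I'm handing in.

```bash
python3 -c "
from bench import r
print(r.hand_in())"
```

```text
the job is handed in; nothing more can be done
None
```

The job is done and handed in: V-block centred groove up on the granite plate with the shaft seated centrally in it (within about 1 mm as measured), angle plate back in the case within 1–2 mm of its old place and turned as before, and the drilled block standing on its foot.

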